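Snap the shaft cap into the gear unit with the fitting driver

ROBOT

A 7-joint arm with a two-finger parallel gripper is mounted at the origin on the work surface. World frame = base frame: x ahead of the robot, y to its left, z up, the work surface at z = 0. Lengths are in m, angles in rad, forces in N, time in s.
With the tool pointing down it reaches from about 0.4 to 0.875 m from the base axis. Payload 4.4 kg.
Tool frame: the origin (TCP) lies between the finger pads; the fingertips stand 11 mm ahead of it and the grasp point (between the pads) lies 8 mm behind it; z points along the fingers, y is the line along which they close (so a half turn about z gives the same grasp; the last joint's range is limited). The gripper opens to 85 mm and grips with 20 to 120 N. Pads are 22 mm wide; open, the fingers measure 114 mm over their backs; the gripper's body (76 mm by 85 mm) begins 54 mm behind the grasp point. The pads swing forward as they close: fully open they stand 13 mm farther back than shut.
Start: joints at [-1.184, 0.628, 0.038, 1.517, -0.027, 0.996, -0.02], TCP at [0.284, 0.585, 0.208] pointing down, gripper open.
Joint ranges: [-3.06, 3.06], [-0.37, 2.12], [-1.25, 1.32], [0.18, 2.47], [-1.1, 4.24], [0.23, 1.98], [-2.94, 2.94]. Speed limits (rad/s): [2.57, 2.57, 3.14, 3.14, 3.14, 3.14, 3.14].

INTERFACE

Orientations are given as a 3x3 rotation matrix whose columns are the frame's x, y, z axes.
In Python, from station import sensors, imaging, finish_job, finder gives the robot as it stands.
- The arm moves only by the tool move_arm, never from a script. Its argument "increments" is a list of rows, each an object with "delta_pos": the shift along the world's x, y, z each as a share of 0.05 m, from -1 to 1, a list of three; "rot": the turn, a rotation vector about the world's x, y, z each as a share of 1.5 rad, from -1 to 1, a list of three. In form: [{"delta_pos": [dx, dy, dz], "rot": [wx, wy, wz]}, ...]. A call has 1 to 10 rows; each row shifts and turns the commanded pose from where the row before left it; what a row does not reach is not made up. A row lasts 1/8 s, in which the tool goes at most 62.5 mm and 10.7 degrees, less where a joint would pass 70% of its speed; a pose out of reach is approached as far as the arm can. A call with a number of a shift or a turn outside -1 to 1 is refused whole. A call with a gripper value outside its range is refused whole. "claw" is the closure, from -1 (fully open) to 1 (shut), set as the call begins (left out, the last holds). The fingers move at their own pace and stop on an object; the grip force is fixed at half the most. Time passes only in rows, so rows that do not move let the fingers close. It gives the time, the measured TCP pose, the force, the opening and the grip force at its end, in the units of the state.
- sensors.get_state(): the state, without advancing time (a new reading comes with each control period).
- imaging.capture(name): name is "scene" or "top" or "wrist"; returns a dict with "color" (480x640x3 uint8, red, green, blue), "fx", "fy", "cx", "cy" (pixels), "k1" (the pictures are not rectified: a ray, as slopes to the right and down, at radius r is drawn at 1 + k1 r^2 times it, then the intrinsics apply), "rvec" (rotation vector, rad) and "tvec" (3), from world to camera coordinates, as OpenCV has them. Camera axes: x right, y down, z forward; pixel columns grow to the right and rows downward; lengths in m; the calibration is good to about 2 mm. A picture is of the moment at which its call begins. There is no depth.
- finish_job(): hands the job in; it is judged then, once.
Trained networks look in a picture, given as the dict that the camera call returned (one of the last four; its "shot" number tells which), for a name from the list of things; names that differ only in an ending like _2 or _b are one class to them, and where a whole thing is asked for, a point or a joint stands for the part that bears it (a point fixed in the world has none). Each returns a list of dicts, best first, with "confidence" (0 to 1); they miss things now and then, are a little off and sometimes report something else, mostly with a low value. They report only what shows in the picture. A call takes as long as a camera call. They do not tell look-alikes from the thing itself.
- finder.find_in(label, picture): "xy" ([column, row] in pixels, amid what is visible of it).
The state is a dict: "clock": time; "joint_pos": joint angles; "qvel": joint speeds; "effort": joint torques, N m; "eef_pos": TCP position; "ee_rot": TCP orientation; "force": force on the tool from outside, world axes, zero at the start; "ft_torque": the same for the moment, N m; "finger_gap": finger opening in m; "finger_force": force on a finger pad.
Only numpy, scipy, OpenCV 4.12 (cv2) and the standard library are available. Lean on these libraries where they do the work, as an engineer would, in place of code of your own. Each camera call takes 0.05 s, during which the arm holds its last target. There are 200 camera calls.

TASK

Close the shaft bore on top of the gear unit: set the domed cap squarely in the mouth of the bore, dome up, then take the fitting driver from its leaning rest and, holding it upright with its hollow foot around the dome, press the cap slowly straight down until it snaps past the spring balls and bottoms hard on the bearing inside, bedding it there with a firm push of about 25 N. Press it in only with the driver and never ram it (50 N would crush it), then put the driver back in its rest as it was, leaning and handle up, and leave the other things on the bench where they are.

Things in the scene. Friction and masses are not known exactly. Their poses are not given: they have to be found in the camera images.
- gearbox: The gear unit, fixed to the bench: a grey worm gearbox, 112 x 118 mm, standing on its output flange, with a 124 mm thick finned motor lying beside it along its +y axis, whose terminal box rises to 176 mm above the bench, 106 to 196 mm from the bore's axis. Origin on the bench under the bore. On top is a round aluminium ring, 104 mm wide, in which the bore opens; the ring's flat face is 126 mm up.
- recess (a point): Centre of the bore's mouth, level with the ring's face; z up. Bore 70 mm wide. Four spring-loaded 8 mm balls stand 5 mm into it, 4.5 mm below the face, along x and y. A cap laid in the mouth rests on them; driving it past them takes about 12 to 20 N, then it slides on at a few N. Below is the bearing with its rubber ring on which it bottoms, 15 to 22 mm below the face: that depth differs from unit to unit and must be felt.
- cap_dome (a point): Centre of the dome of the loose aluminium cap: the place to grip it. The dome is an upright cylinder, 32 mm in diameter, 24 mm tall (12 mm above and below this point), on a flat flange 80 mm wide, 4 mm thick. z is the cap's axis, up when the dome is up. Resting on the balls this point is about 35 mm above the recess point; home on the bearing, 17.5 to 24.5 mm, depending on the bearing.
- cap: The same cap, about 0.14 kg; origin at the centre of its underside, 39.5 mm below the dome point and 23.5 mm below the flange's underside. At the bottom it has a snap bead, 66 mm wide, tapered to 58 mm at its lower edge, with a 63 mm neck above. The flange of a seated cap stands 1.5 to 8.5 mm clear of the ring. It lies on the bench dome up; it and the flat disc may have changed places.
- driver_grip (a point): Middle of the handle of the loose fitting driver: the place to grip it. The handle is a straight black cylinder, 32 mm in diameter and 85 mm long. z points along the driver's axis from its foot to the handle's end. This point is 103 mm from the foot face and 42 mm from the handle's end.
- driver_foot (a point): Centre of the driver's foot face, on its axis, 103 mm from the grip point; z points to the handle. The foot's hole, 46 mm wide and 30 mm deep, goes over the cap's dome, so that its rim bears on the cap's flange. At the start this point is at the cradle's origin.
- driver: The loose fitting driver: a turned steel sleeve, 64 mm in diameter and 60 mm long, open at the foot, with the black handle on the same axis; 145 mm long in all, about 0.45 kg. Origin at the centre of its foot face, z to the handle. It starts leaning in the cradle, foot down.
- cradle: The driver's leaning steel rest, fixed: a V of two plates, 58 mm long, on a 76 mm square floor plate, over a base plate of 160 x 120 mm. Origin: where the centre of the driver's foot stands, on the floor plate, 36 mm above the bench. z is the axis the driver lies along, 34 degrees from vertical, leaning roughly to the robot; the V is open to its +x side, upward, and the driver lies in it by its weight.
- blank: A loose flat aluminium cover disc, 84 mm wide and 11 mm thick, without a dome; origin at the centre of its underside. Not to be used or moved.
- tin: A loose small grey grease tin, 48 mm in diameter, 50 mm tall; origin at the centre of its underside. Leave alone.
- wrench: A loose steel spanner 190 mm long lying on the bench on the robot's side of the gear unit; origin under its middle, x along it. Leave alone.
Not all that is in view belongs to the job. Leave any blue, green or turquoise look-alike of the cap alone.

How it is judged:
By the outcome, as a careful person would: the job done as asked, in the order asked, and still so for the second after the job is handed in, with the robot touching nothing.
It also fails if it takes over 64 s, if anything falls off the work surface, if the arm or the gripper's body presses on something with over 40 N, if the wrist force passes 120 N, or if a joint passes its speed limit or range.

## Working session

There is one attempt and no reset: what is moved stays moved. The work goes in short steps, Python scripts to look and compute and a tool call to move; the robot and the scene stay as the last step left them, time stands still between calls to the robot, and variables do not carry over. Pictures are saved under pics/ and viewed, at most 10 in all, crops included, and the job is handed in when it is done.

Besides the shell and the picture viewer there is one more tool, called after ">>>" by a JSON object that holds its "api" and its "payload". move_arm: Moves the arm, as the interface text tells. Shift numbers are shares of 0.05 m and turn numbers shares of 1.5 rad, none past 1 either way. Its arguments: {"type":"object","properties":{"increments":{"type":"array"},"claw":{"type":"number"}},"required":["increments"]}

```bash
mkdir -p pics; ls; cat > h.py <<'E'
import numpy as np, cv2
from station import sensors, imaging, finder
def ray(p,xy):
    K=np.array([[p['fx'],0,p['cx']],[0,p['fy'],p['cy']],[0,0,1.]])
    q=(np.array(xy,float)-[p['cx'],p['cy']])/[p['fx'],p['fy']]
    rd=np.hypot(*q); r=rd
    for _ in range(30): r=rd/(1+p['k1']*r*r)
    q=q*(r/rd if rd>0 else 1)
    R=cv2.Rodrigues(np.array(p['rvec'],float))[0]; t=np.array(p['tvec'],float).ravel()
    return -R.T@t, R.T@np.array([q[0],q[1],1.])
def atz(p,xy,z):
    o,d=ray(p,xy); return o+d*(z-o[2])/d[2]
def proj(p,X):
    R=cv2.Rodrigues(np.array(p['rvec'],float))[0]; t=np.array(p['tvec'],float).ravel()
    c=(R@np.atleast_2d(X).T).T+t; q=c[:,:2]/c[:,2:]; r2=(q**2).sum(1,keepdims=True)
    q=q*(1+p['k1']*r2); return q*[p['fx'],p['fy']]+[p['cx'],p['cy']]
def tri(a,b):
    (o1,d1),(o2,d2)=a,b
    A=np.stack([d1,-d2],1); s=np.linalg.lstsq(A,o2-o1,rcond=None)[0]
    return (o1+d1*s[0]+o2+d2*s[1])/2, np.linalg.norm(o1+d1*s[0]-o2-d2*s[1])
def save(p,n): cv2.imwrite('pics/'+n,p['color'][:,:,::-1])
E
python3 - <<'E'
from h import *
np.set_printoptions(precision=4,suppress=True)
P={n:imaging.capture(n) for n in('scene','top')}
for n,p in P.items():
    save(p,n+'0.png'); print(n,ray(p,(320,240))[0])
for l in 'recess cap_dome cap driver_grip driver_foot cradle blank tin wrench gearbox'.split():
    r={n:finder.find_in(l,p)[:3] for n,p in P.items()}
    for n in r: print(l,n,[(np.round(x['xy'],1).tolist(),round(x['confidence'],2)) for x in r[n]])
    if all(r.values()): print('   ',*tri(*[ray(P[n],r[n][0]['xy']) for n in P]))
s=sensors.get_state(); print(s)
E
```

```text
pics
scene [1.2517 0.4038 0.8004]
top [ 0.4712 -0.1015  1.3019]
recess scene [([480.5, 361.6], 0.79)]
recess top [([153.8, 217.7], 0.95)]
    [0.6258 0.2846 0.0665] 0.020103206635862906
cap_dome scene [([182.2, 246.9], 0.89), ([300.8, 309.4], 0.68), ([328.6, 222.1], 0.66)]
cap_dome top [([404.7, 171.3], 0.85), ([302.0, 200.7], 0.72), ([359.1, 318.4], 0.71)]
    [ 0.7288 -0.3403  0.1141] 0.035398926856395924
cap scene [([300.2, 308.1], 0.95), ([182.8, 249.6], 0.9), ([193.6, 282.5], 0.8)]
cap top [([301.4, 204.3], 0.89), ([401.3, 168.7], 0.87), ([450.7, 201.0], 0.66)]
    [ 0.661  -0.0857  0.0166] 0.007583241670438925
driver_grip scene [([257.8, 228.8], 0.9), ([480.0, 360.0], 0.26)]
driver_grip top [([152.4, 214.7], 0.69)]
    [0.711  0.0776 0.3764] 0.3113521897124183
driver_foot scene [([254.4, 228.2], 0.96)]
driver_foot top [([393.0, 240.1], 0.85)]
    [ 0.5603 -0.3006  0.0814] 0.00696557555768451
cradle scene [([259.0, 250.1], 0.82)]
cradle top [([387.2, 226.5], 0.72)]
    [ 0.5887 -0.2834  0.0415] 0.019645224407049532
blank scene [([372.6, 272.2], 0.59), ([481.0, 362.6], 0.5)]
blan
[... 384 characters left out ...]
]
gearbox top [([152.3, 217.7], 0.95), ([302.4, 201.1], 0.17)]
    [0.6273 0.2863 0.0641] 0.014376708135556785
{'clock': 1.1, 'joint_pos': array([-1.1838,  0.6284,  0.0385,  1.5174, -0.027 ,  0.9963, -0.02  ]), 'qvel': array([ 0.0007,  0.0003,  0.0014,  0.0016, -0.0011, -0.0016,  0.0009]), 'effort': array([  0.0003, -56.3289,   1.226 , -19.3785,   0.0111,   0.0015,
        -0.    ]), 'eef_pos': array([0.2844, 0.5845, 0.2077]), 'ee_rot': array([[-0.8992,  0.4375, -0.    ],
       [ 0.4375,  0.8992,  0.    ],
       [ 0.    ,  0.    , -1.    ]]), 'force': array([-0.0174, -0.3431,  0.2592]), 'ft_torque': array([ 0.0082, -0.0213, -0.0028]), 'finger_force': 0.0, 'finger_gap': 0.08574553566528804}
```

View pics/scene0.png

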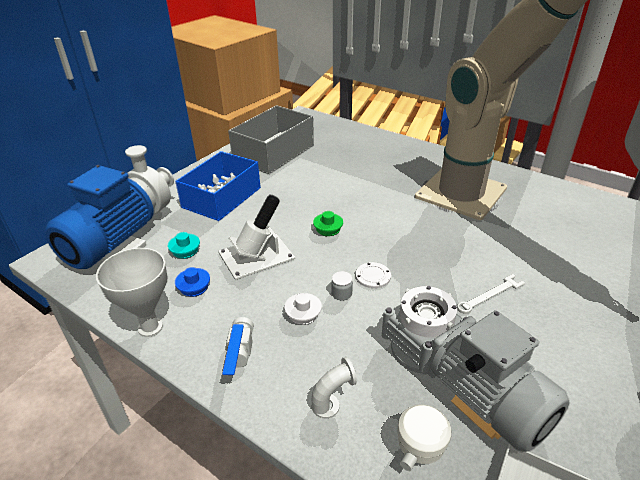

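View pics/top0.png

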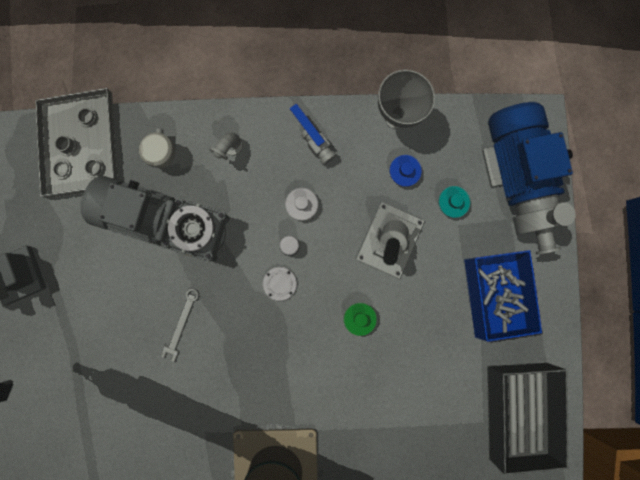

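```bash
python3 - <<'E'
from h import *
np.set_printoptions(precision=4,suppress=True)
t=imaging.capture('top'); s=imaging.capture('scene')
print('bore',atz(t,(191,229),.126),atz(s,(429,307),.126))
print('motor',atz(t,(130,207),.12))
print('cap',atz(t,(302,202.5),.05),atz(s,(302.5,299),.05))
print('handle end',tri(ray(t,(391,252)),ray(s,(272,200))))
print('foot',tri(ray(t,(391,238)),ray(s,(248,248))))
def crop(p,c,w,h,k):
    x,y=c; return cv2.resize(p['color'][y-h:y+h,x-w:x+w],None,fx=k,fy=k,interpolation=cv2.INTER_CUBIC)
a=np.vstack([np.hstack([crop(t,(191,229),40,30,5),crop(t,(391,240),40,30,5)]),np.hstack([crop(s,(429,307),40,30,5),crop(s,(258,236),40,30,5)])])
cv2.imwrite('pics/m1.png',a[:,:,::-1])
E
```

```text
bore [0.5933 0.17   0.126 ] [0.605  0.1758 0.126 ]
motor [0.6496 0.3156 0.12  ]
cap [ 0.6582 -0.0846  0.05  ] [ 0.6639 -0.0803  0.05  ]
handle end (array([ 0.5243, -0.2776,  0.153 ]), np.float64(0.0077473333011550205))
foot (array([ 0.5735, -0.3097,  0.0237]), np.float64(0.018709418565280557))
```

View pics/m1.png

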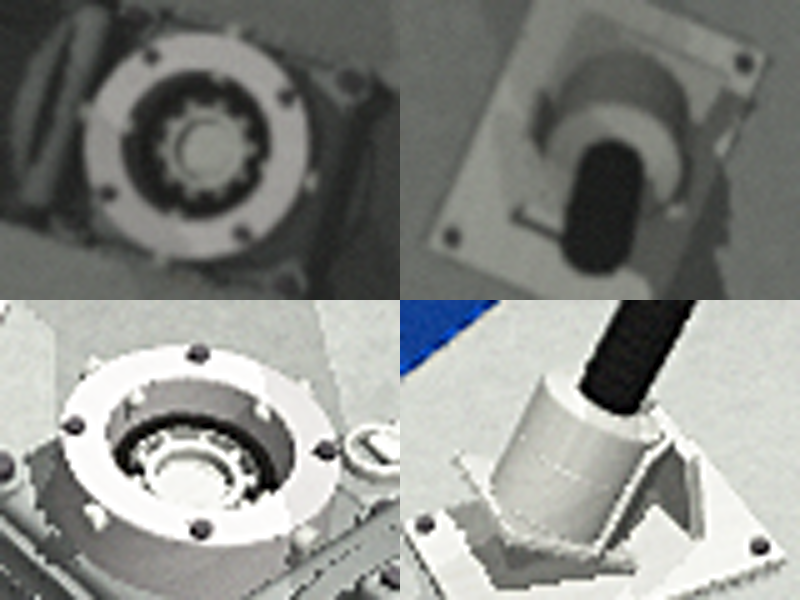

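>>> {"api": "move_arm", "payload": {"increments": [{"delta_pos": [0.5,-0.7,0.6],"rot": [0,0,0]},{"delta_pos": [0.6,-0.8,0.4],"rot": [0,0,0]},{"delta_pos": [0.6,-0.8,0.3],"rot": [0,0,0]},{"delta_pos": [0.6,-0.8,0.3],"rot": [0,0,0]},{"delta_pos": [0.6,-0.8,0.3],"rot": [0,0,0]},{"delta_pos": [0.6,-0.8,0.3],"rot": [0,0,0]},{"delta_pos": [0.6,-0.8,0.3],"rot": [0,0,0]},{"delta_pos": [0.6,-0.8,0.3],"rot": [0,0,0]},{"delta_pos": [0.6,-0.8,0.2],"rot": [0,0,0]},{"delta_pos": [0,0,0],"rot": [0,0,0]}]}}

```text
clock: 2.45
eef_pos: [0.5526, 0.2242, 0.3587]
ee_rot: [[-0.895, 0.445, 0.003], [0.445, 0.895, -0.002], [-0.004, -0.0, -1.0]]
force: [-0.3, 0.3, 0.0]
finger_gap: 0.0852
finger_force: 0.0
```

```bash
python3 - <<'E'
from h import *
np.set_printoptions(precision=4,suppress=True)
w=imaging.capture('wrist'); save(w,'w1.png')
print('cam',ray(w,(320,240)),sensors.get_state()['eef_pos'],sensors.get_state()['joint_pos'])
for l in ('recess','cap'): print(finder.find_in(l,w)[:2])
print(proj(w,[[.60,.172,.126]]))
E
```

```text
cam (array([0.4801, 0.2596, 0.5237]), array([ 0.2707, -0.1443, -0.9519])) [0.5505 0.2274 0.358 ] [-0.5103  0.4256  0.1117  1.4526 -0.0477  1.2653  0.7194]
[{'xy': [402.6, 225.2], 'confidence': 0.97}]
[{'xy': [3.5, 417.4], 'confidence': 0.91}, {'xy': [164.9, 322.2], 'confidence': 0.74}]
[[301.0849 255.3837]]
```

View pics/w1.png

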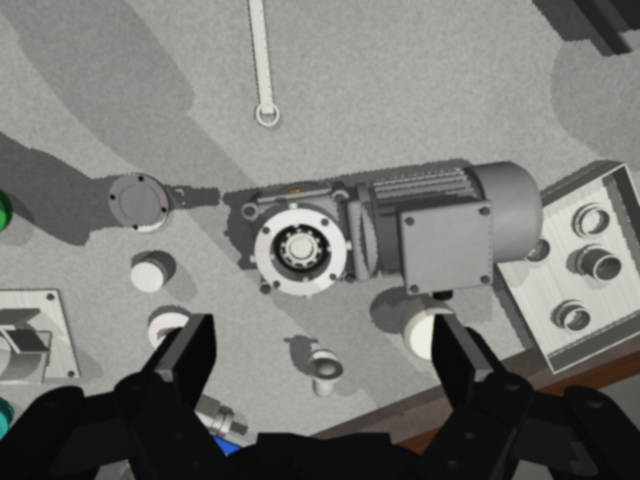

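```bash
cat >> h.py <<'E'
def blob(p,c,th,win=80):
    g=cv2.cvtColor(p['color'],cv2.COLOR_RGB2GRAY); x,y=map(int,c)
    x0,y0=max(0,x-win),max(0,y-win)
    m=(g[y0:y+win,x0:x+win]>th).astype('uint8')
    m=cv2.morphologyEx(m,cv2.MORPH_OPEN,np.ones((5,5),np.uint8))
    cs=cv2.findContours(m,cv2.RETR_EXTERNAL,cv2.CHAIN_APPROX_NONE)[0]
    k=max(cs,key=cv2.contourArea); k=cv2.convexHull(k)
    e=cv2.fitEllipse(k); return np.array(e[0])+[x0,y0],e[1]
E
python3 - <<'E'
from h import *
np.set_printoptions(precision=4,suppress=True)
w=imaging.capture('wrist'); s=sensors.get_state(); print(s['eef_pos'],s['clock'])
for th in(130,160,190):
    c,ax=blob(w,(300,250),th,60); print(th,c,ax,atz(w,c,.126))
print(atz(w,(446,248),.176))
t=imaging.capture('top')
for th in (110,130,150): c,ax=blob(t,(191,229),th,30); print(th,c,ax,atz(t,c,.126))
E
```

```text
[0.5483 0.231  0.3574] 2.65
130 [299.8122 307.29  ] (120.03350067138672, 193.48428344726562) [0.6524 0.1491 0.126 ]
160 [296.7137 257.7114] (89.73470306396484, 92.63130950927734) [0.5954 0.1741 0.126 ]
190 [308.2596 266.5033] (57.633724212646484, 81.12793731689453) [0.6106 0.1811 0.126 ]
[0.635  0.3214 0.176 ]
110 [185.1717 243.7301] (12.89287281036377, 25.882238388061523) [0.5599 0.1838 0.126 ]
130 [173.7584 223.4194] (10.411606788635254, 24.499717712402344) [0.6073 0.21   0.126 ]
150 [187.1078 245.3015] (7.2055158615112305, 21.612340927124023) [0.5562 0.1793 0.126 ]
```

```bash
cat >> h.py <<'E'
from scipy.optimize import minimize
def fitc(p,x0,rs,span=.012,axis=None):
    """rs: list of (radius, z, sign) ; maximise brightness step across projected circles. sign +1: inside brighter"""
    g=cv2.GaussianBlur(cv2.cvtColor(p['color'],cv2.COLOR_RGB2GRAY),(0,0),1.0).astype('float32')
    a=np.linspace(0,2*np.pi,120,endpoint=False); u=np.stack([np.cos(a),np.sin(a)],1)
    def f(v):
        tot=0
        for r,z,sg in rs:
            val=[]
            for rr in (r-.003,r+.003):
                q=proj(p,np.c_[v[0]+rr*u[:,0],v[1]+rr*u[:,1],np.full(120,z)]).astype('float32')
                val.append(cv2.remap(g,q[:,:1],q[:,1:],cv2.INTER_LINEAR)[:,0])
            d=val[0]-val[1]; d=np.clip(d,-40,40)
            tot-=sg*d.mean() if sg else np.abs(d).mean()
        return tot
    G=np.arange(-span,span+1e-6,.002)
    b=min(((f((x0[0]+i,x0[1]+j)),x0[0]+i,x0[1]+j) for i in G for j in G))
    m=minimize(f,b[1:],method='Nelder-Mead',options=dict(initial_simplex=[b[1:],(b[1]+.001,b[2]),(b[1],b[2]+.001)]))
    return m.x,m.fun
E
python3 - <<'E'
from h import *
np.set_printoptions(precision=4,suppress=True)
w=imaging.capture('wrist'); s=sensors.get_state(); print(s['eef_pos'])
t=imaging.capture('top'); sc=imaging.capture('scene')
for n,p in(('w',w),('t',t),('s',sc)):
    print(n,'outer',fitc(p,(.596,.173),[(.052,.126,1)]),'bore',fitc(p,(.596,.173),[(.035,.126,-1)]),'both',fitc(p,(.596,.173),[(.052,.126,1),(.035,.126,-1)]))
    print(n,'cap flange',fitc(p,(.66,-.083),[(.04,.0275,1)]),'dome',fitc(p,(.66,-.083),[(.016,.0515,1)]))
E
```

```text
[0.5484 0.231  0.3574]
w outer (array([0.5979, 0.173 ]), np.float64(-36.226905822753906)) bore (array([0.596, 0.173]), np.float64(-40.0)) both (array([0.5979, 0.173 ]), np.float64(-76.2269058227539))
w cap flange (array([ 0.6566, -0.0815]), np.float64(-21.98583221435547)) dome (array([ 0.6754, -0.0759]), np.float64(-14.938370704650879))
t outer (array([0.5967, 0.1749]), np.float64(-37.86119842529297)) bore (array([0.596, 0.171]), np.float64(-40.0)) both (array([0.5967, 0.1748]), np.float64(-77.85185241699219))
t cap flange (array([ 0.6592, -0.0822]), np.float64(-36.35350799560547)) dome (array([ 0.6603, -0.0828]), np.float64(-16.54012107849121))
s outer (array([0.6015, 0.173 ]), np.float64(-27.147069931030273)) bore (array([0.6005, 0.1723]), np.float64(-33.1224365234375)) both (array([0.601 , 0.1727]), np.float64(-60.13721466064453))
s cap flange (array([ 0.6622, -0.0821]), np.float64(-29.12818145751953)) dome (array([ 0.6618, -0.0819]), np.float64(-19.89453125))
```

>>> {"api": "move_arm", "payload": {"increments": [{"delta_pos": [0.28,-0.78,-0.1],"rot": [0,0,0]},{"delta_pos": [0.28,-0.78,-0.3],"rot": [0,0,0]},{"delta_pos": [0.28,-0.78,-0.4],"rot": [0,0,0]},{"delta_pos": [0.28,-0.78,-0.5],"rot": [0,0,0]},{"delta_pos": [0.28,-0.78,-0.5],"rot": [0,0,0]},{"delta_pos": [0.28,-0.78,-0.5],"rot": [0,0,0]},{"delta_pos": [0.28,-0.78,-0.5],"rot": [0,0,0]},{"delta_pos": [0.25,-0.78,-0.34],"rot": [0,0,0]},{"delta_pos": [0,0,0],"rot": [0,0,0]},{"delta_pos": [0,0,0],"rot": [0,0,0]}]}}

```text
clock: 4.1
eef_pos: [0.6599, -0.0812, 0.2006]
ee_rot: [[-0.9, 0.437, -0.0], [0.437, 0.9, 0.001], [0.001, 0.001, -1.0]]
force: [-0.2, 0.2, -0.4]
finger_gap: 0.0856
finger_force: 0.0
```

```bash
python3 - <<'E'
from h import *
np.set_printoptions(precision=4,suppress=True)
sensors.get_state()
w=imaging.capture('wrist'); w=imaging.capture('wrist');s=sensors.get_state(); print(s['eef_pos'],s['joint_pos'],s['force'])
print('cap flange',fitc(w,(.66,-.083),[(.04,.0275,1)]),'dome',fitc(w,(.66,-.083),[(.016,.0515,1)]),proj(w,[.66,-.082,.0515]))
save(w,'w2.png')
E
```

```text
[ 0.6602 -0.0803  0.2013] [ 0.0054  0.6602  0.1298  1.4809 -0.0956  1.006   1.28  ] [-0.1923  0.2054  0.6089]
cap flange (array([ 0.658, -0.083]), np.float64(-40.0)) dome (array([ 0.6579, -0.0838]), np.float64(-28.1484375)) [[322.0162 218.5592]]
```

View pics/w2.png

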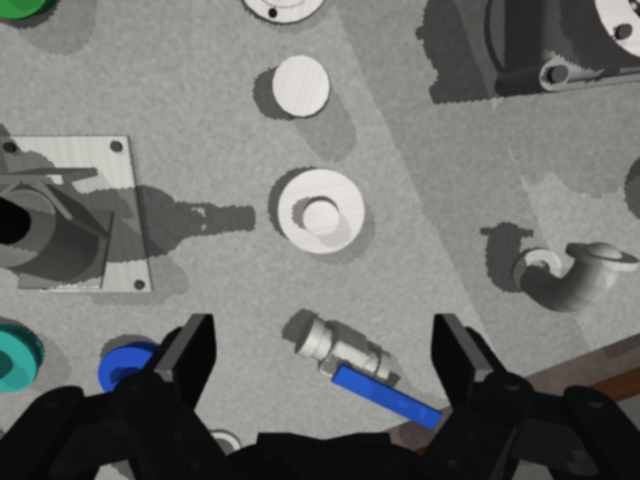

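>>> {"api": "move_arm", "payload": {"increments": [{"delta_pos": [-0.03,-0.01,-0.6],"rot": [0,0,0]},{"delta_pos": [0,0,-0.7],"rot": [0,0,0]},{"delta_pos": [0,0,-0.7],"rot": [0,0,0]},{"delta_pos": [0,0,-0.7],"rot": [0,0,0]},{"delta_pos": [0,0,-0.35],"rot": [0,0,0]},{"delta_pos": [0,0,-0.13],"rot": [0,0,0]},{"delta_pos": [0,0,0],"rot": [0,0,0]},{"delta_pos": [0,0,0],"rot": [0,0,0]}]}}

```text
clock: 5.2
eef_pos: [0.6594, -0.0831, 0.0431]
ee_rot: [[-0.899, 0.438, 0.002], [0.438, 0.899, -0.0], [-0.002, 0.001, -1.0]]
force: [0.3, -0.7, 0.4]
finger_gap: 0.0855
finger_force: 0.0
```

>>> {"api": "move_arm", "payload": {"increments": [{"delta_pos": [0,0,0],"rot": [0,0,0]},{"delta_pos": [0,0,0],"rot": [0,0,0]},{"delta_pos": [0,0,0],"rot": [0,0,0]},{"delta_pos": [0,0,0],"rot": [0,0,0]},{"delta_pos": [0,0,0],"rot": [0,0,0]}], "claw": 1}}

```text
clock: 5.82
eef_pos: [0.6583, -0.0829, 0.0417]
ee_rot: [[-0.899, 0.437, -0.0], [0.437, 0.899, 0.0], [0.0, 0.0, -1.0]]
force: [-0.1, -0.7, -0.0]
finger_gap: 0.0004
finger_force: 0.0
```

```bash
python3 - <<'E'
from h import *
np.set_printoptions(precision=4,suppress=True)
w=imaging.capture('wrist'); s=imaging.capture('scene'); q=sensors.get_state(); print(q['eef_pos'],q['finger_gap'],q['finger_force'],q['force'])
a=np.hstack([cv2.resize(w['color'],(440,330)),cv2.resize(s['color'][200:360,200:360],(330,330))])
cv2.imwrite('pics/m2.png',a[:,:,::-1])
E
```

```text
[ 0.6583 -0.083   0.0417] -0.00022011332496590458 0.0 [-0.0222  0.1877  0.1559]
```

View pics/m2.png

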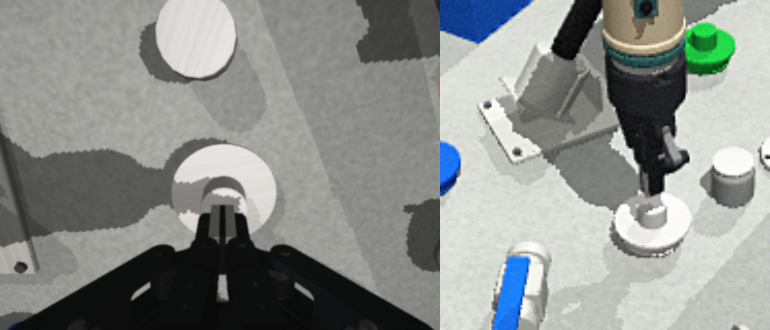

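```bash
python3 - <<'E'
from h import *
np.set_printoptions(precision=4,suppress=True)
w=imaging.capture('wrist'); s=imaging.capture('scene'); q=sensors.get_state()
for z in (.031,.0417,.0515,.06,.07): 
  X=[[.6583,-.083,z]]; print(z,proj(w,X),proj(s,X))
print(fitc(s,(.66,-.083),[(.04,.0275,1)]))
a=np.hstack([cv2.resize(w['color'][200:360,220:420],(500,400),interpolation=cv2.INTER_CUBIC),cv2.resize(s['color'][260:340,270:330],(300,400),interpolation=cv2.INTER_CUBIC)])
cv2.imwrite('pics/m3.png',a[:,:,::-1])
E
```

```text
0.031 [[324.345  284.7794]] [[303.4055 303.2568]]
0.0417 [[324.4084 293.9578]] [[303.2233 299.7221]]
0.0515 [[324.4731 303.3108]] [[303.0545 296.4461]]
0.06 [[324.5351 312.2781]] [[302.9065 293.5744]]
0.07 [[324.6162 324.0201]] [[302.7305 290.1592]]
(array([ 0.662 , -0.0823]), np.float64(-32.81336975097656))
```

View pics/m3.png

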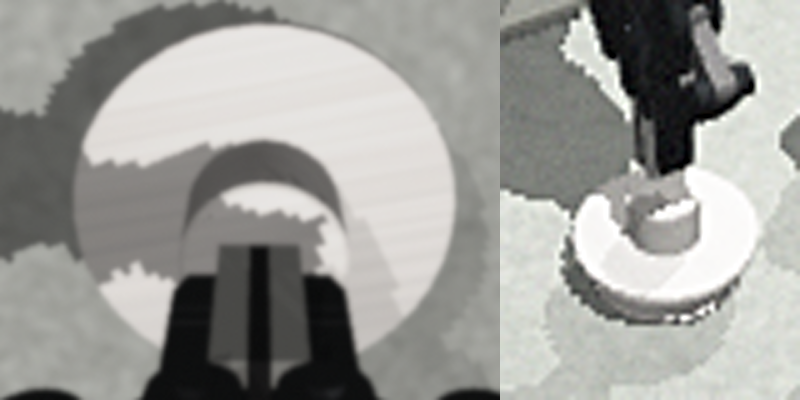

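```bash
python3 - <<'E'
from h import *
np.set_printoptions(precision=4,suppress=True)
w=imaging.capture('wrist'); s=imaging.capture('scene'); q=sensors.get_state()
R=q['ee_rot'];p=q['eef_pos']; print(p,q['finger_gap'])
for d in (.011,0,-.01,-.015,-.02,-.03): 
  print(d,[proj(w,p+R@[sx,0,d])[0] for sx in(.011,0,-.011)],[proj(s,p+R@[sx,0,d])[0] for sx in(.011,0,-.011)])
print('dome top in wrist (z.0515) sides',proj(w,[[.658,-.083,.0515]]),fitc(w,(.658,-.083),[(.04,.0275,1)]),fitc(w,(.658,-.083),[(.04,.0275+.02,1)]))
E
```

```text
[ 0.6583 -0.083   0.0417] 0.0004851049786195691
0.011 [array([324.4232, 264.5427]), array([324.3799, 284.5505]), array([324.3381, 303.8538])] [array([307.9252, 301.6054]), array([303.4058, 303.3683]), array([298.8531, 305.1442])]
0 [array([324.4949, 272.9776]), array([324.4478, 293.9735]), array([324.4024, 314.1866])] [array([307.767 , 297.9745]), array([303.2183, 299.7353]), array([298.6359, 301.509 ])]
-0.01 [array([324.5678, 281.55  ]), array([324.5166, 303.529 ]), array([324.4674, 324.6422])] [array([307.6214, 294.6336]), array([303.0458, 296.3923]), array([298.4361, 298.1639])]
-0.015 [array([324.6074, 286.2075]), array([324.554 , 308.7117]), array([324.5026, 330.3038])] [array([307.548 , 292.9487]), array([302.9588, 294.7061]), array([298.3353, 296.4766])]
-0.02 [array([324.6494, 291.1419]), array([324.5935, 314.1958]), array([324.5397, 336.2873])] [array([307.4742, 291.2539]), array([302.8713, 293.0101]), array([298.234 , 294.7795])]
-0.03 [array([324.7413, 301.9463]), array([324.6798, 326.1791]), array([324.6208, 349.3362])] [array([307.3252, 287.8345]), array([302.6948, 289.5883]), array([298.0294, 291.3552])]
dome top in wrist (z.0515) sides [[324.1793 302.7581]] (array([ 0.6604, -0.0817]), np.float64(-32.386474609375)) (array([ 0.6555, -0.0858]), np.float64(-17.746492385864258))
```

>>> {"api": "move_arm", "payload": {"increments": [{"delta_pos": [0,0,0],"rot": [0,0,0]},{"delta_pos": [0,0,0],"rot": [0,0,0]},{"delta_pos": [0,0,0],"rot": [0,0,0]},{"delta_pos": [0,0,0],"rot": [0,0,0]}], "claw": -1}}

```text
clock: 6.62
eef_pos: [0.6583, -0.083, 0.0417]
ee_rot: [[-0.899, 0.438, -0.0], [0.438, 0.899, 0.0], [0.0, 0.0, -1.0]]
force: [0.0, 0.4, -0.3]
finger_gap: 0.0724
finger_force: 0.0
```

>>> {"api": "move_arm", "payload": {"increments": [{"delta_pos": [0,0,-0.12],"rot": [0,0,0]},{"delta_pos": [0,0,-0.12],"rot": [0,0,0]},{"delta_pos": [0,0,0],"rot": [0,0,0]}]}}

```text
clock: 7.0
eef_pos: [0.6576, -0.0829, 0.0288]
ee_rot: [[-0.899, 0.437, -0.002], [0.437, 0.899, 0.0], [0.002, -0.001, -1.0]]
force: [-0.4, -0.6, 0.3]
finger_gap: 0.0857
finger_force: 0.0
```

```bash
python3 - <<'E'
from h import *
w=imaging.capture('wrist'); s=imaging.capture('scene'); q=sensors.get_state(); print(q['eef_pos'],q['force'],q['finger_gap'])
a=np.hstack([cv2.resize(w['color'][160:400,160:480],(480,360),interpolation=cv2.INTER_CUBIC),cv2.resize(s['color'][250:340,260:340],(320,360),interpolation=cv2.INTER_CUBIC)])
cv2.imwrite('pics/m4.png',a[:,:,::-1])
E
```

```text
[ 0.65822722 -0.0829992   0.0294596 ] [ 0.4633474  -0.71888965  0.19800509] 0.08539545153528978
```

View pics/m4.png

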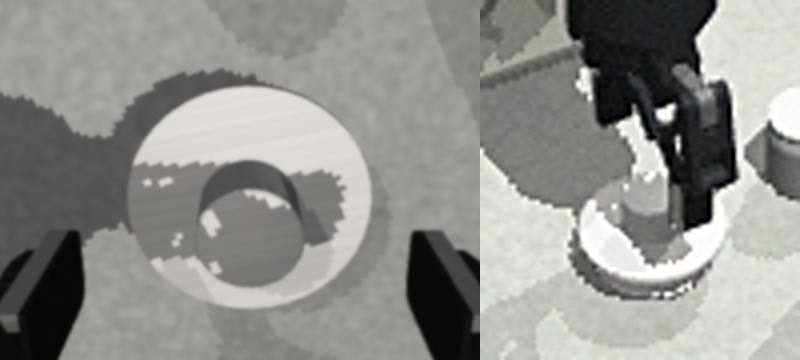

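```bash
python3 - <<'E'
from h import *
np.set_printoptions(precision=1,suppress=True)
w=imaging.capture('wrist'); s=imaging.capture('scene'); q=sensors.get_state()
R=q['ee_rot'];p=q['eef_pos']
for d in (.011,0,-.01,-.02,-.03): 
  for sy in(.043,-.043): print(d,sy,proj(s,[p+R@[sx,sy,d] for sx in(.011,0,-.011)]).tolist(),proj(w,[p+R@[sx,sy,d] for sx in(.011,0,-.011)]).round(0).tolist())
E
```

```text
0.011 0.043 [[317.2872240224256, 318.18948845786105], [312.7052185862273, 320.0516808513738], [308.0887865156923, 321.92775097621666]] [[410.0, 265.0], [408.0, 285.0], [407.0, 305.0]]
0.011 -0.043 [[299.2914682540847, 293.5171025984547], [294.89259534834855, 295.19146176368923], [290.46250133078325, 296.87764428314387]] [[239.0, 265.0], [241.0, 285.0], [242.0, 304.0]]
0 0.043 [[317.18706580147125, 314.5865062190369], [312.5749602964947, 316.4472277682483], [307.92797310025725, 318.3219125706167]] [[415.0, 274.0], [413.0, 295.0], [412.0, 315.0]]
0 -0.043 [[299.08680945536815, 289.9576292091126], [294.6602380705597, 291.62958733730795], [290.20205330553097, 293.31342992323994]] [[234.0, 274.0], [236.0, 295.0], [238.0, 315.0]]
-0.01 0.043 [[317.09488328733, 311.27037297071547], [312.45507207113764, 313.1295829014486], [307.77995767445134, 315.00283357115836]] [[420.0, 282.0], [418.0, 304.0], [416.0, 326.0]]
-0.01 -0.043 [[298.8985871160951, 286.6837725489863], [294.44653410044685, 288.3533832190305], [289.96250471295997, 290.0349334468732]] [[229.0, 282.0], [231.0, 304.0], [233.0, 325.0]]
-0.02 0.043 [[317.00160535125445, 307.91477461121997], [312.3337567103351, 309.77230089236326], [307.6301757868712, 311.6439451016819]] [[426.0, 292.0], [424.0, 315.0], [422.0, 337.0]]
-0.02 -0.043 [[298.7082638110459, 283.3731290253816], [294.2304372739213, 285.04023034317765], [289.7202651512351, 286.71932584911724]] [[224.0, 292.0], [226.0, 315.0], [228.0, 337.0]]
-0.03 0.043 [[316.9072125442669, 304.5190093805614], [312.21098883051025, 306.3746741134413], [307.47859593667283, 308.24453361818183]] [[433.0, 303.0], [430.0, 327.0], [428.0, 350.0]]
-0.03 -0.043 [[298.51580455050504, 280.02508178814713], [294.011907613275, 281.6895068194755], [289.47528951316104, 283.36598015635496]] [[217.0, 303.0], [220.0, 327.0], [222.0, 350.0]]
```

>>> {"api": "move_arm", "payload": {"increments": [{"delta_pos": [0,0,-0.2],"rot": [0,0,0]},{"delta_pos": [0,0,-0.2],"rot": [0,0,0]},{"delta_pos": [0,0,-0.1],"rot": [0,0,0]},{"delta_pos": [0,0,0],"rot": [0,0,0]}]}}

```text
clock: 7.7
eef_pos: [0.6578, -0.0829, 0.0039]
ee_rot: [[-0.899, 0.438, -0.001], [0.438, 0.899, 0.0], [0.001, -0.0, -1.0]]
force: [0.0, 0.1, 0.2]
finger_gap: 0.0853
finger_force: 0.0
```

>>> {"api": "move_arm", "payload": {"increments": [{"delta_pos": [0,0,0],"rot": [0,0,0]},{"delta_pos": [0,0,0],"rot": [0,0,0]},{"delta_pos": [0,0,0],"rot": [0,0,0]},{"delta_pos": [0,0,0],"rot": [0,0,0]}], "claw": 1}}

```text
clock: 8.2
eef_pos: [0.6589, -0.0831, 0.0053]
ee_rot: [[-0.899, 0.438, 0.001], [0.438, 0.899, -0.0], [-0.001, 0.0, -1.0]]
force: [-0.9, 0.1, 2.6]
finger_gap: 0.0302
finger_force: 59.3
```

>>> {"api": "move_arm", "payload": {"increments": [{"delta_pos": [0,0,0.3],"rot": [0,0,0]},{"delta_pos": [0,0,0.8],"rot": [0,0,0]},{"delta_pos": [0,0,0.8],"rot": [0,0,0]},{"delta_pos": [-0.17,0.6,0.7],"rot": [0,0,0]},{"delta_pos": [-0.17,0.73,0.6],"rot": [0,0,0]},{"delta_pos": [-0.17,0.8,0],"rot": [0,0,0]},{"delta_pos": [-0.17,0.8,0],"rot": [0,0,0]},{"delta_pos": [-0.17,0.8,0],"rot": [0,0,0]},{"delta_pos": [-0.17,0.8,0],"rot": [0,0,0]},{"delta_pos": [-0.17,0.58,0],"rot": [0,0,0]}]}}

```text
clock: 9.45
eef_pos: [0.5981, 0.175, 0.1654]
ee_rot: [[-0.9, 0.436, 0.0], [0.436, 0.9, 0.001], [0.0, 0.001, -1.0]]
force: [0.0, 0.1, -1.5]
finger_gap: 0.0302
finger_force: 59.5
```

>>> {"api": "move_arm", "payload": {"increments": [{"delta_pos": [0,0,0],"rot": [0,0,0]},{"delta_pos": [0,0,0],"rot": [0,0,0]}]}}

```text
clock: 9.7
eef_pos: [0.5991, 0.1713, 0.1652]
ee_rot: [[-0.899, 0.438, 0.0], [0.438, 0.899, -0.001], [-0.001, -0.001, -1.0]]
force: [0.6, -0.2, -1.2]
finger_gap: 0.0305
finger_force: 59.5
```

```bash
python3 - <<'E'
from h import *
np.set_printoptions(precision=4,suppress=True)
w=imaging.capture('wrist'); sc=imaging.capture('scene');t=imaging.capture('top');s=sensors.get_state(); print(s['eef_pos'],s['joint_pos'],s['force'],s['ft_torque'],s['finger_gap'])
z=s['eef_pos'][2]-.005
for n,p in(('w',w),('s',sc),('t',t)):
  print(n,'flange',fitc(p,s['eef_pos'][:2],[(.04,z+.0275,1)]),fitc(p,s['eef_pos'][:2],[(.04,z+.0235,0)]),'ring',fitc(p,(.598,.1735),[(.052,.126,1)]))
a=np.hstack([cv2.resize(w['color'],(480,360)),cv2.resize(sc['color'][240:350,380:478],(320,360),interpolation=cv2.INTER_CUBIC)])
cv2.imwrite('pics/m5.png',a[:,:,::-1])
E
```

```text
[0.5994 0.1707 0.165 ] [-0.4131  0.6399  0.1478  1.6445 -0.1145  0.8655  0.8957] [-0.2924 -0.5946 -1.1472] [0.0338 0.0019 0.046 ] 0.029951007936061588
w flange (array([0.6008, 0.1719]), np.float64(-19.264820098876953)) (array([0.5974, 0.1745]), np.float64(-32.036376953125)) ring (array([0.5961, 0.1734]), np.float64(-25.184309005737305))
s flange (array([0.6031, 0.1708]), np.float64(-17.87438201904297)) (array([0.5972, 0.1677]), np.float64(-30.65348243713379)) ring (array([0.6017, 0.1735]), np.float64(-14.815160751342773))
t flange (array([0.6011, 0.1708]), np.float64(-10.505354881286621)) (array([0.602 , 0.1621]), np.float64(-17.562923431396484)) ring (array([0.5967, 0.1734]), np.float64(-20.634862899780273))
```

View pics/m5.png

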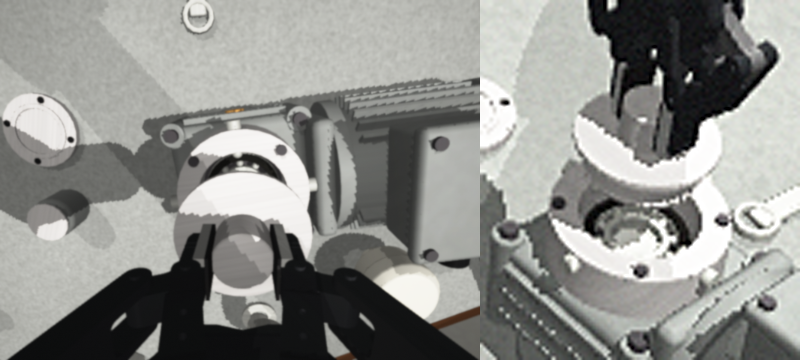

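>>> {"api": "move_arm", "payload": {"increments": [{"delta_pos": [-0.06,0.02,-0.2],"rot": [0,0,0]},{"delta_pos": [0,0,-0.24],"rot": [0,0,0]},{"delta_pos": [0,0,0],"rot": [0,0,0]},{"delta_pos": [0,0,0],"rot": [0,0,0]}]}}

```text
clock: 10.35
eef_pos: [0.5959, 0.1734, 0.1425]
ee_rot: [[-0.899, 0.438, -0.0], [0.438, 0.899, -0.0], [0.0, -0.0, -1.0]]
force: [-0.3, -0.2, -1.1]
finger_gap: 0.03
finger_force: 59.5
```

```bash
python3 - <<'E'
from h import *
np.set_printoptions(precision=4,suppress=True)
w=imaging.capture('wrist'); sc=imaging.capture('scene');t=imaging.capture('top');s=sensors.get_state(); print(s['eef_pos'],s['force'])
z=s['eef_pos'][2]-.005
for n,p in(('w',w),('s',sc),('t',t)):
  print(n,'flange',fitc(p,s['eef_pos'][:2],[(.04,z+.0275,1)]),'ring',fitc(p,(.598,.1735),[(.052,.126,1)]))
E
```

```text
[0.5962 0.1736 0.143 ] [-0.0386 -0.0955 -1.5075]
w flange (array([0.5954, 0.1691]), np.float64(-18.833667755126953)) ring (array([0.5977, 0.1742]), np.float64(-23.261262893676758))
s flange (array([0.6025, 0.1737]), np.float64(-17.648950576782227)) ring (array([0.6028, 0.1737]), np.float64(-13.381656646728516))
t flange (array([0.5798, 0.1614]), np.float64(-11.748551368713379)) ring (array([0.5964, 0.1729]), np.float64(-20.08570098876953))
```

>>> {"api": "move_arm", "payload": {"increments": [{"delta_pos": [0,0,-0.14],"rot": [0,0,0]},{"delta_pos": [0,0,-0.14],"rot": [0,0,0]},{"delta_pos": [0,0,-0.02],"rot": [0,0,0]},{"delta_pos": [0,0,0],"rot": [0,0,0]}]}}

```text
clock: 11.0
eef_pos: [0.5959, 0.1734, 0.1276]
ee_rot: [[-0.899, 0.438, -0.0], [0.438, 0.899, -0.0], [0.0, -0.0, -1.0]]
force: [1.3, -0.2, -1.0]
finger_gap: 0.0301
finger_force: 59.5
```

>>> {"api": "move_arm", "payload": {"increments": [{"delta_pos": [0,0,-0.02],"rot": [0,0,0]},{"delta_pos": [0,0,-0.02],"rot": [0,0,0]},{"delta_pos": [0,0,0],"rot": [0,0,0]}]}}

```text
clock: 11.38
eef_pos: [0.5965, 0.1732, 0.1263]
ee_rot: [[-0.899, 0.438, 0.001], [0.438, 0.899, -0.0], [-0.001, 0.001, -1.0]]
force: [1.5, -1.6, 4.1]
finger_gap: 0.0301
finger_force: 59.9
```

>>> {"api": "move_arm", "payload": {"increments": [{"delta_pos": [0,0,0],"rot": [0,0,0]},{"delta_pos": [0,0,0],"rot": [0,0,0]},{"delta_pos": [0,0,0],"rot": [0,0,0]},{"delta_pos": [0,0,0],"rot": [0,0,0]},{"delta_pos": [0,0,0.3],"rot": [0,0,0]},{"delta_pos": [0,0,0.9],"rot": [0,0,0]},{"delta_pos": [0,-0.4,0.9],"rot": [0,0,0]},{"delta_pos": [0,-0.5,0.9],"rot": [0,0,0]},{"delta_pos": [0,0,0],"rot": [0,0,0]},{"delta_pos": [0,0,0],"rot": [0,0,0]}], "claw": -1}}

```text
clock: 12.62
eef_pos: [0.5955, 0.1289, 0.2762]
ee_rot: [[-0.899, 0.437, 0.0], [0.437, 0.899, 0.001], [0.0, 0.001, -1.0]]
force: [-0.1, 0.2, -0.9]
finger_gap: 0.085
finger_force: 0.0
```

```bash
python3 - <<'E'
from h import *
np.set_printoptions(precision=4,suppress=True)
w=imaging.capture('wrist'); sc=imaging.capture('scene');t=imaging.capture('top');s=sensors.get_state(); print(s['eef_pos'],s['force'])
for n,p in(('w',w),('s',sc),('t',t)):
  print(n,'flange',fitc(p,(.598,.1735),[(.04,.149,1)]),'ring',fitc(p,(.598,.1735),[(.052,.126,1)]),'dome',fitc(p,(.598,.1735),[(.016,.173,1)]))
def cr(p,X,h):
    x,y=proj(p,X)[0].astype(int); x=max(x,h); return cv2.resize(p['color'][y-h:y+h,x-h:x+h],(400,400),interpolation=cv2.INTER_CUBIC)
cv2.imwrite('pics/m6.png',np.hstack([cr(w,[.598,.173,.14],100),cr(sc,[.598,.173,.14],50)])[:,:,::-1])
E
```

```text
[0.5949 0.1294 0.2745] [-0.9021 -0.2462 -0.1669]
w flange (array([0.6006, 0.1721]), np.float64(-30.730688095092773)) ring (array([0.5956, 0.1722]), np.float64(-35.10474395751953)) dome (array([0.5961, 0.1695]), np.float64(-24.692447662353516))
s flange (array([0.5991, 0.173 ]), np.float64(-33.03023147583008)) ring (array([0.5993, 0.1704]), np.float64(-15.567219734191895)) dome (array([0.6009, 0.1712]), np.float64(-27.957576751708984))
t flange (array([0.5837, 0.1758]), np.float64(-16.536865234375)) ring (array([0.5957, 0.1714]), np.float64(-18.331005096435547)) dome (array([0.5667, 0.1854]), np.float64(-26.42549705505371))
```

View pics/m6.png

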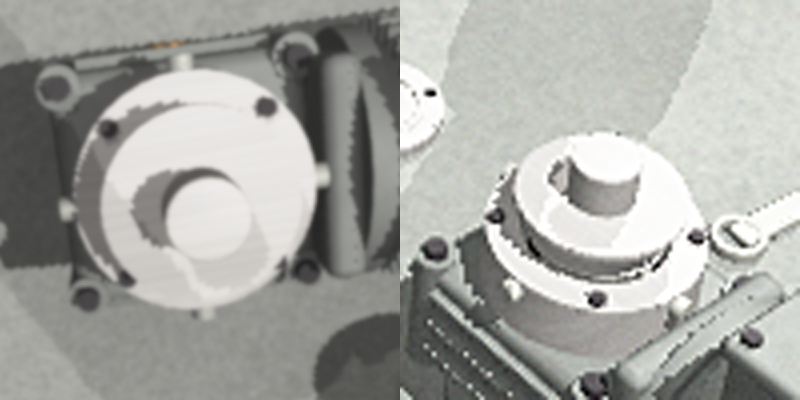

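```bash
cat > d.py <<'E'
from h import *
np.set_printoptions(precision=4,suppress=True)
def axis(az,l=np.radians(34)): return np.array([np.cos(az)*np.sin(l),np.sin(az)*np.sin(l),np.cos(l)])
def hull(p,o,k,a0,a1,r):
    e1=np.cross(k,[0,0,1.]); e1/=np.linalg.norm(e1); e2=np.cross(k,e1)
    a=np.linspace(0,2*np.pi,40)[:,None]; c=r*(np.cos(a)*e1+np.sin(a)*e2)
    return cv2.convexHull(proj(p,np.r_[o+k*a0+c,o+k*a1+c]).astype('float32'))
def mask(p,o,k,*s):
    m=np.zeros((480*4,640*4),np.uint8); cv2.fillConvexPoly(m,np.round(hull(p,o,k,*s)*4).astype(int),1)
    return cv2.resize(m.astype('float32'),(640,480),interpolation=cv2.INTER_AREA)
def dark(p,o,k,th):
    g=cv2.cvtColor(p['color'],cv2.COLOR_RGB2GRAY); big=np.zeros((480,640),np.uint8)
    cv2.fillConvexPoly(big,np.round(hull(p,o,k,.05,.16,.045)).astype(int),1)
    m=((g<th)&(big>0)).astype(np.uint8); n,l,st,_=cv2.connectedComponentsWithStats(m)
    return (l==1+np.argmax(st[1:,4])).astype('float32')
def fitd(ps,x0,ths,z=.036):
    D=[dark(p,np.r_[x0[:2],z],axis(x0[2]),t) for p,t in zip(ps,ths)]
    def f(v):
        s=0
        for p,d in zip(ps,D):
            m=mask(p,np.r_[v[:2],z],axis(v[2]),.060,.145,.016); s-=np.minimum(m,d).sum()/np.maximum(m,d).sum()
        return s
    b=None
    m=minimize(f,x0,method='Nelder-Mead',options=dict(initial_simplex=[x0,x0+[.01,0,0],x0+[0,.01,0],x0+[0,0,.15]],xatol=1e-4,fatol=1e-4))
    return m.x,m.fun,[d.sum() for d in D]
E
python3 - <<'E'
from d import *
t=imaging.capture('top'); s=imaging.capture('scene')
x0=np.array([.585,-.32,np.pi-.6])
for ths in ((30,30),(40,40),(50,50)):
    print(ths,fitd([t,s],x0,ths),'t',fitd([t],x0,ths[:1])[:2],'s',fitd([s],x0,ths[1:])[:2])
E
```

```text
(30, 30) (array([ 0.5786, -0.3152,  2.6233]), np.float64(-0.9802160263061523), [np.float32(103.0), np.float32(359.0)]) t (array([ 0.5866, -0.3213,  2.5942]), np.float64(-0.2697659134864807)) s (array([ 0.5844, -0.3147,  2.5452]), np.float64(-0.714837908744812))
(40, 40) (array([ 0.5786, -0.3141,  2.634 ]), np.float64(-1.5583577156066895), [np.float32(286.0), np.float32(414.0)]) t (array([ 0.5814, -0.3164,  2.6102]), np.float64(-0.7384068369865417)) s (array([ 0.5796, -0.3143,  2.6139]), np.float64(-0.8258644342422485))
(50, 50) (array([ 0.5789, -0.3147,  2.6309]), np.float64(-1.626253366470337), [np.float32(305.0), np.float32(425.0)]) t (array([ 0.5795, -0.316 ,  2.6214]), np.float64(-0.787447452545166)) s (array([ 0.5794, -0.3148,  2.6132]), np.float64(-0.8465087413787842))
```

```bash
python3 - <<'E'
from d import *
from scipy.spatial.transform import Rotation as Ro
k=axis(2.63); y=np.cross([0,0,1.],-k); y/=np.linalg.norm(y); y=-y if y[1]<0 else y
Rt=np.stack([np.cross(y,-k),y,-k],1); print(Rt)
R0=sensors.get_state()['ee_rot']
print(Ro.from_matrix(Rt@R0.T).as_rotvec()/1.5, k, np.r_[.579,-.315,.036]+k*.209)
E
```

```text
[[-0.7229  0.4896  0.4876]
 [ 0.4059  0.872  -0.2738]
 [-0.5592 -0.     -0.829 ]]
[-0.1831 -0.3521 -0.0385] [-0.4876  0.2738  0.829 ] [ 0.4771 -0.2578  0.2093]
```

>>> {"api": "move_arm", "payload": {"increments": [{"delta_pos": [-0.24,-0.6,0],"rot": [0,0,0]},{"delta_pos": [-0.24,-0.8,0],"rot": [0,0,0]},{"delta_pos": [-0.24,-0.8,0],"rot": [-0.026,-0.05,-0.005]},{"delta_pos": [-0.24,-0.8,0],"rot": [-0.026,-0.05,-0.005]},{"delta_pos": [-0.24,-0.8,-0.1],"rot": [-0.026,-0.05,-0.006]},{"delta_pos": [-0.24,-0.8,-0.2],"rot": [-0.026,-0.05,-0.006]},{"delta_pos": [-0.24,-0.8,-0.3],"rot": [-0.026,-0.05,-0.006]},{"delta_pos": [-0.24,-0.8,-0.3],"rot": [-0.026,-0.05,-0.005]},{"delta_pos": [-0.24,-0.8,-0.3],"rot": [-0.027,-0.052,-0.005]},{"delta_pos": [-0.24,-0.73,-0.13],"rot": [0,0,0]}]}}

```text
clock: 14.12
eef_pos: [0.4821, -0.2168, 0.223]
ee_rot: [[-0.79, 0.497, 0.359], [0.428, 0.866, -0.259], [-0.44, -0.051, -0.897]]
force: [8.3, 3.1, 0.9]
finger_gap: 0.0853
finger_force: 0.0
```

>>> {"api": "move_arm", "payload": {"increments": [{"delta_pos": [0,0,0],"rot": [0,0,0]},{"delta_pos": [0,0,0],"rot": [0,0,0]}]}}

```text
clock: 14.38
eef_pos: [0.4819, -0.2183, 0.2237]
ee_rot: [[-0.787, 0.503, 0.359], [0.432, 0.863, -0.261], [-0.441, -0.05, -0.896]]
force: [0.5, 0.1, -0.4]
finger_gap: 0.0855
finger_force: 0.0
```

```bash
python3 - <<'E'
from d import *
q=sensors.get_state(); print(q['eef_pos'],q['ee_rot'],q['joint_pos'],q['clock'])
w=imaging.capture('wrist')
x0=np.array([.579,-.315,2.63])
for th in (25,35,45): print(th,fitd([w],x0,[th]))
o=np.r_[.579,-.315,.036]; print(proj(w,[o+axis(2.63)*d for d in(.06,.1,.145)]))
for l in('driver_grip','driver_foot'): print([ (np.round(r['xy']),r['confidence']) for r in finder.find_in(l,w)[:2]])
save(w,'w7.png')
E
```

```text
[ 0.4819 -0.2183  0.2237] [[-0.7867  0.5025  0.3586]
 [ 0.4323  0.8631 -0.2611]
 [-0.4407 -0.0504 -0.8962]] [ 0.2657  0.2755 -0.0094  2.2685  0.7898  0.2328  0.5726] 14.375
25 (array([ 0.5755, -0.3161,  2.545 ]), np.float64(-0.3946022093296051), [np.float32(862.0)])
35 (array([ 0.5784, -0.3162,  2.5791]), np.float64(-0.827777624130249), [np.float32(1820.0)])
45 (array([ 0.5792, -0.3165,  2.5818]), np.float64(-0.8431874513626099), [np.float32(1860.0)])
[[293.5171 241.3419]
 [287.3702 249.6668]
 [278.2991 261.9532]]
[(array([296., 242.]), 0.67)]
[(array([296., 245.]), 0.95)]
```

```bash
cat > go.py <<'E'
from d import *
from scipy.spatial.transform import Rotation as Ro
def pick(tilt,az=2.61,o=(.579,-.3155,.036)):
    k=axis(az); z=-axis(az,tilt); y=np.cross([0,0,1.],-k); y/=np.linalg.norm(y); y=-y if y[1]<0 else y
    Rt=np.stack([np.cross(y,z),y,z],1); return np.array(o)+.103*k,Rt
def need(P,R):
    q=sensors.get_state(); print('at',q['eef_pos'],'j',q['joint_pos'],'clk',q['clock'])
    print('dpos units',(P-q['eef_pos'])/.05,'rot units',Ro.from_matrix(R@q['ee_rot'].T).as_rotvec()/1.5)
E
python3 - <<'E'
from go import *
G,R=pick(.15); need(G+R[:,2]*(.044-.09),R); print(G,R[:,2])
E
```

```text
at [ 0.4826 -0.2169  0.2239] j [ 0.2625  0.2751 -0.0094  2.2685  0.7901  0.2331  0.5726] clk 14.525
dpos units [ 0.8169 -1.3181 -1.141 ] rot units [ 0.1322  0.1602 -0.0102]
[ 0.5294 -0.2863  0.1214] [ 0.1288 -0.0758 -0.9888]
```

>>> {"api": "move_arm", "payload": {"increments": [{"delta_pos": [0.1,-0.2,0.2],"rot": [0.026,0.032,-0.002]},{"delta_pos": [0.2,-0.3,0.1],"rot": [0.026,0.032,-0.002]},{"delta_pos": [0.2,-0.3,0],"rot": [0.027,0.032,-0.002]},{"delta_pos": [0.2,-0.3,-0.1],"rot": [0.027,0.032,-0.002]},{"delta_pos": [0.12,-0.2,-0.4],"rot": [0.026,0.032,-0.002]},{"delta_pos": [0,0,-0.5],"rot": [0,0,0]},{"delta_pos": [0,0,0],"rot": [0,0,0]},{"delta_pos": [0,0,0],"rot": [0,0,0]}]}}

```text
clock: 15.52
eef_pos: [0.5235, -0.2824, 0.1896]
ee_rot: [[-0.852, 0.507, 0.129], [0.501, 0.862, -0.077], [-0.15, -0.001, -0.989]]
force: [-0.3, -0.3, -0.3]
finger_gap: 0.0854
finger_force: 0.0
```

```bash
python3 - <<'E'
from go import *
G,R=pick(.15); need(G+R[:,2]*(.044-.09),R)
w=imaging.capture('wrist'); t=imaging.capture('top'); s=imaging.capture('scene')
x0=np.array([.579,-.315,2.61])
for th in (35,45): print(th,fitd([w],x0,[th]),fitd([s],x0,[th])[:2])
E
```

```text
at [ 0.5235 -0.2824  0.1896] j [ 0.6992  0.5199 -0.3867  1.8469  0.3416  0.6844  1.1602] clk 15.525
dpos units [-0.0015 -0.0081 -0.4543] rot units [0.001  0.     0.0001]
35 (array([ 0.5826, -0.3169,  2.6334]), np.float64(-0.8618261218070984), [np.float32(2469.0)]) (array([ 0.5798, -0.3135,  2.6475]), np.float64(-0.8315802812576294))
45 (array([ 0.5824, -0.3159,  2.6342]), np.float64(-0.8741435408592224), [np.float32(2513.0)]) (array([ 0.5798, -0.3139,  2.6361]), np.float64(-0.8525657057762146))
```

```bash
python3 - <<'E'
from go import *
G,R=pick(.15,2.632,(.581,-.315,.036)); need(G+R[:,2]*.044,R); print(G)
E
```

```text
at [ 0.5234 -0.2833  0.1901] j [ 0.7005  0.5191 -0.3867  1.8468  0.3418  0.6841  1.1601] clk 15.675
dpos units [ 0.2618 -0.1368 -2.2442] rot units [0.0015 0.0007 0.0156]
[ 0.5307 -0.2869  0.1214]
```

>>> {"api": "move_arm", "payload": {"increments": [{"delta_pos": [0.06,-0.02,-0.3],"rot": [0,0,0.015]},{"delta_pos": [0.06,-0.03,-0.5],"rot": [0,0,0]},{"delta_pos": [0.06,-0.03,-0.5],"rot": [0,0,0]},{"delta_pos": [0.06,-0.03,-0.5],"rot": [0,0,0]},{"delta_pos": [0.02,-0.03,-0.34],"rot": [0,0,0]},{"delta_pos": [0,0,-0.1],"rot": [0,0,0]},{"delta_pos": [0,0,0],"rot": [0,0,0]},{"delta_pos": [0,0,0],"rot": [0,0,0]}]}}

```text
clock: 16.68
eef_pos: [0.5362, -0.2908, 0.0777]
ee_rot: [[-0.862, 0.489, 0.131], [0.484, 0.872, -0.075], [-0.151, -0.001, -0.989]]
force: [-0.0, 0.2, 0.2]
finger_gap: 0.0855
finger_force: 0.0
```

```bash
python3 - <<'E'
from go import *
G,R=pick(.15,2.632,(.581,-.315,.036)); need(G+R[:,2]*.044,R)
q=sensors.get_state(); print(q['force'])
w=imaging.capture('wrist')
# expected handle px vs finger pads in wrist
g=cv2.cvtColor(w['color'],cv2.COLOR_RGB2GRAY)
p=q['eef_pos'];Rr=q['ee_rot']
c=[proj(w,G+axis(2.632)*d)[0].round(0).tolist() for d in(-.03,0,.042)]; print(c,[proj(w,p+Rr@[0,s,-.044])[0].round(0).tolist() for s in(-.043,0,.043)])
for l in('driver_grip',): print([ (np.round(r['xy']),r['confidence']) for r in finder.find_in(l,w)[:2]])
E
```

```text
at [ 0.5362 -0.2908  0.0777] j [ 0.6286  0.6922 -0.2839  1.9009  0.4545  0.456   1.0824] clk 16.675
dpos units [0.0061 0.0137 0.0038] rot units [0.0012 0.0004 0.0012]
[-0.0074  0.2282  0.1851]
[[326.0, 336.0], [327.0, 346.0], [328.0, 370.0]] [[210.0, 346.0], [325.0, 346.0], [440.0, 346.0]]
[(array([327., 344.]), 0.56)]
```

Aligned within a millimetre. Close on the handle.

>>> {"api": "move_arm", "payload": {"increments": [{"delta_pos": [0,0,0],"rot": [0,0,0]},{"delta_pos": [0,0,0],"rot": [0,0,0]},{"delta_pos": [0,0,0],"rot": [0,0,0]},{"delta_pos": [0,0,0],"rot": [0,0,0]},{"delta_pos": [0,0,0],"rot": [0,0,0]}], "claw": 1}}

```text
clock: 17.4
eef_pos: [0.5363, -0.2885, 0.0775]
ee_rot: [[-0.864, 0.487, 0.131], [0.482, 0.873, -0.072], [-0.149, 0.0, -0.989]]
force: [-1.1, 3.9, 6.5]
finger_gap: 0.0311
finger_force: 51.9
```

```bash
python3 - <<'E'
from go import *
q=sensors.get_state(); print(q['eef_pos'],q['force'],q['ft_torque'],q['finger_gap'])
E
```

```text
[ 0.5363 -0.2885  0.0775] [-1.0527  3.9153  6.5123] [1.3896 0.2005 0.5223] 0.031083321198043627
```

>>> {"api": "move_arm", "payload": {"increments": [{"delta_pos": [0.06,-0.03,0.05],"rot": [0,0,0]},{"delta_pos": [-0.08,0.04,0.17],"rot": [0,0,0]},{"delta_pos": [-0.15,0.08,0.25],"rot": [0,0,0]},{"delta_pos": [-0.2,0.11,0.33],"rot": [0,0,0]},{"delta_pos": [-0.24,0.14,0.41],"rot": [0,0,0]},{"delta_pos": [-0.24,0.14,0.41],"rot": [0,0,0]},{"delta_pos": [-0.1,0.06,0.6],"rot": [0,0,0]},{"delta_pos": [0,0,0],"rot": [0,0,0]},{"delta_pos": [0,0,0],"rot": [0,0,0]}]}}

```text
clock: 18.52
eef_pos: [0.4874, -0.2637, 0.1876]
ee_rot: [[-0.862, 0.49, 0.129], [0.484, 0.872, -0.075], [-0.149, -0.002, -0.989]]
force: [-1.0, 0.8, -5.0]
finger_gap: 0.0312
finger_force: 54.0
```

```bash
cat >> go.py <<'E'
def estk(ps,ths,G0,k0):
    """fit handle axis in gripper: G (3), axis tilt via 2 params"""
    e1=np.cross(k0,[0,1.,0]); e1/=np.linalg.norm(e1); e2=np.cross(k0,e1)
    D=[dark(p,G0-.103*k0,k0,t) for p,t in zip(ps,ths)]
    def kk(v): a=k0+v[3]*e1+v[4]*e2; return a/np.linalg.norm(a)
    def f(v):
        s=0
        for p,d in zip(ps,D):
            m=mask(p,G0+v[:3]-.103*kk(v),kk(v),.060,.145,.016); s-=np.minimum(m,d).sum()/np.maximum(m,d).sum()
        return s
    I=np.diag([.005,.005,.005,.08,.08]); m=minimize(f,np.zeros(5),method='Nelder-Mead',options=dict(initial_simplex=np.r_[np.zeros((1,5)),I],maxiter=400))
    return m.x,kk(m.x),m.fun
def sleeve(p,G,k,th=None):
    """outline contrast score helper"""
    return hull(p,G-.103*k,k,0,.06,.032)
E
python3 - <<'E'
from go import *
q=sensors.get_state(); p=q['eef_pos'];R=q['ee_rot']; print(p,q['force'],q['ft_torque'],q['finger_gap'],q['finger_force'],q['joint_pos'])
s=imaging.capture('scene'); t=imaging.capture('top'); save(s,'s8.png'); save(t,'t8.png')
G0=p-R[:,2]*.044; k0=axis(2.632)
for th in (35,45): print(estk([s],[th],G0,k0))
for l in('driver','driver_foot','driver_grip'):
  print(l,[(np.round(r['xy'],1),round(r['confidence'],2)) for r in finder.find_in(l,s)[:2]])
o=G0-.103*k0; print('pred foot',proj(s,o),'mid sleeve',proj(s,o+.03*k0),'grip',proj(s,G0),'end',proj(s,o+.145*k0))
g=cv2.cvtColor(s['color'],cv2.COLOR_RGB2GRAY)
E
```

```text
[ 0.4874 -0.2637  0.1876] [-1.0477  0.8064 -5.0294] [0.2265 0.3956 0.0089] 0.03115023915376054 53.96410882472992 [ 0.7194  0.4704 -0.4017  1.9522  0.3458  0.6299  1.1615]
(array([-0.0029,  0.0014,  0.0011,  0.062 , -0.0304]), array([-0.536 ,  0.3013,  0.7886]), np.float64(-0.5065435171127319))
(array([-0.0006,  0.0016,  0.0032, -0.0187, -0.0065]), array([-0.4711,  0.279 ,  0.8368]), np.float64(-0.5305104851722717))
driver [(array([273.9, 191.2]), 0.89)]
driver_foot [(array([271.3, 190.1]), 0.59), (array([253.1, 242.7]), 0.38)]
driver_grip [(array([270.5, 190.9]), 0.82)]
pred foot [[264.9838 202.4253]] mid sleeve [[270.7979 191.8447]] grip [[285.3679 165.3351]] end [[294.0327 149.5732]]
```

```bash
python3 - <<'E'
from go import *
q=sensors.get_state(); p=q['eef_pos'];R=q['ee_rot']
R1=Ro.from_rotvec(1.5*np.array([.193,.345,0])).as_matrix()@R
R2=Ro.from_rotvec([0,0,1.5*.48]).as_matrix()@R1
P1=np.r_[.52,-.20,.31]+.044*R1[:,2]; P2=np.r_[.598,.1725,.293]+.044*R2[:,2]
print(R1[:,2],R2, (P1-p)/.05,(P2-P1)/.05)
E
```

```text
[-0.3764  0.2088 -0.9026] [[-0.8831 -0.2081 -0.4206]
 [-0.187   0.9781 -0.0912]
 [ 0.4304 -0.0019 -0.9026]] [0.3157 1.4502 1.6694] [ 1.521  7.186 -0.34 ]
```

>>> {"api": "move_arm", "payload": {"increments": [{"delta_pos": [0,0,0.4],"rot": [0.02,0.035,0]},{"delta_pos": [0,0.1,0.4],"rot": [0.03,0.055,0]},{"delta_pos": [0.05,0.2,0.35],"rot": [0.03,0.055,0]},{"delta_pos": [0.05,0.25,0.3],"rot": [0.03,0.055,0]},{"delta_pos": [0.05,0.3,0.22],"rot": [0.03,0.055,0]},{"delta_pos": [0.1,0.3,0],"rot": [0.03,0.055,0]},{"delta_pos": [0.06,0.3,0],"rot": [0.023,0.035,0]},{"delta_pos": [0,0,0],"rot": [0,0,0]},{"delta_pos": [0,0,0],"rot": [0,0,0]}]}}

```text
clock: 19.9
eef_pos: [0.5035, -0.1919, 0.2709]
ee_rot: [[-0.788, 0.488, -0.374], [0.442, 0.873, 0.206], [0.428, -0.003, -0.904]]
force: [-0.4, 0.0, -4.4]
finger_gap: 0.0307
finger_force: 54.9
```

```bash
python3 - <<'E'
from go import *
q=sensors.get_state(); p=q['eef_pos'];R=q['ee_rot']; print(p,R[:,2],q['force'],q['ft_torque'],q['finger_gap'],q['joint_pos'],q['clock'])
s=imaging.capture('scene'); t=imaging.capture('top'); save(s,'s9.png'); save(t,'t9.png')
G0=p-R[:,2]*.044; k0=np.r_[0,0,1.]+1e-6
for th in (35,): print(estk([s],[th],G0,k0))
for n,c in(('s',s),('t',t)):
 for l in('driver','driver_foot','driver_grip'):
  print(n,l,[(np.round(r['xy'],1),round(r['confidence'],2)) for r in finder.find_in(l,c)[:2]])
 o=G0-.103*k0; print('pred foot',proj(c,o),'mid sleeve',proj(c,o+.03*k0),'grip',proj(c,G0),'end',proj(c,o+.145*k0))
E
```

```text
[ 0.5035 -0.1919  0.2709] [-0.3744  0.2065 -0.904 ] [-0.3664  0.0004 -4.3756] [-0.3982 -0.7493  0.0223] 0.030737238930425063 [ 0.5913  0.711  -0.4515  1.3233  0.1507  1.5894  1.2069] 19.9
(array([ 0.0016, -0.001 , -0.0016, -0.0066,  0.0126]), array([ 0.0066, -0.0126,  0.9999]), np.float64(-0.5236392617225647))
s driver [(array([295.1, 175.6]), 0.92)]
s driver_foot [(array([293. , 175.3]), 0.85)]
s driver_grip [(array([293.5, 175.5]), 0.65)]
pred foot [[295.9717 189.055 ]] mid sleeve [[295.3467 177.4101]] grip [[293.735  147.3646]] end [[292.7442 128.8861]]
t driver [(array([359., 258.]), 0.75)]
t driver_foot [(array([356.5, 256.6]), 0.7)]
t driver_grip [(array([358.8, 256.9]), 0.67)]
pred foot [[357.538  254.8864]] mid sleeve [[358.8401 254.198 ]] grip [[362.3353 252.3498]] end [[364.5877 251.1584]]
```

>>> {"api": "move_arm", "payload": {"increments": [{"delta_pos": [0.05,0.5,0.1],"rot": [0,0,0.048]},{"delta_pos": [0.16,0.75,0],"rot": [0,0,0.048]},{"delta_pos": [0.16,0.75,0],"rot": [0,0,0.048]},{"delta_pos": [0.16,0.75,0],"rot": [0,0,0.048]},{"delta_pos": [0.16,0.75,0],"rot": [0,0,0.048]},{"delta_pos": [0.16,0.75,0],"rot": [0,0,0.048]},{"delta_pos": [0.17,0.75,0],"rot": [0,0,0.048]},{"delta_pos": [0.17,0.8,0],"rot": [0,0,0.048]},{"delta_pos": [0.17,0.8,0],"rot": [0,0,0.048]},{"delta_pos": [0.16,0.6,0],"rot": [0,0,0.048]}]}}

```text
clock: 21.55
eef_pos: [0.5795, 0.171, 0.2763]
ee_rot: [[-0.883, -0.213, -0.419], [-0.192, 0.977, -0.092], [0.429, -0.001, -0.904]]
force: [1.1, -0.5, -4.1]
finger_gap: 0.031
finger_force: 55.1
```

>>> {"api": "move_arm", "payload": {"increments": [{"delta_pos": [0,0,0],"rot": [0,0,0]},{"delta_pos": [0,0,0],"rot": [0,0,0]}]}}

```text
clock: 21.8
eef_pos: [0.5797, 0.1682, 0.2761]
ee_rot: [[-0.884, -0.208, -0.419], [-0.187, 0.978, -0.092], [0.429, -0.003, -0.903]]
force: [0.1, -1.2, -3.7]
finger_gap: 0.0308
finger_force: 55.9
```

```bash
cat >> go.py <<'E'
def edgefit(p,G0,k0,span=(.004,.004,.05,.05)):
    """fit sleeve silhouette side lines (grad magnitude along both side edges), return image lateral offset & tilt"""
    g=cv2.GaussianBlur(cv2.cvtColor(p['color'],cv2.COLOR_RGB2GRAY),(0,0),1).astype('float32')
    o,_=ray(p,(320,240)); v=G0-o; v/=np.linalg.norm(v)
    side=np.cross(v,k0); side/=np.linalg.norm(side)
    out=[]
    a=np.linspace(.008,.052,30)[:,None]
    def sc(dx,tl):
        k=k0+tl*side; k/=np.linalg.norm(k); s=0
        for sg in(-1,1):
            vv=[]
            for r in(.0305,.0335):
                q=proj(p,G0+dx*side-.103*k+a*k+sg*r*side).astype('float32')
                vv.append(cv2.remap(g,q[:,:1],q[:,1:],cv2.INTER_LINEAR)[:,0])
            s+=np.clip(np.abs(vv[0]-vv[1]),0,40).mean()
        return s
    return max((sc(dx,tl),dx,tl) for dx in np.arange(-.008,.0081,.001) for tl in np.arange(-.12,.121,.01)),side
E
python3 - <<'E'
from go import *
q=sensors.get_state(); p=q['eef_pos'];R=q['ee_rot']; print(p,R[:,2],q['force'],q['finger_gap'],q['joint_pos'],q['clock'])
s=imaging.capture('scene'); t=imaging.capture('top'); w=imaging.capture('wrist')
G0=p-R[:,2]*.044; k0=np.r_[0,0,1.]+1e-6; print('G',G0)
print(estk([s],[35],G0,k0),edgefit(s,G0,k0))
for n,c in(('s',s),('t',t),('w',w)):
 save(c,n+'10.png')
 for l in('driver','driver_foot'):
  print(n,l,[(np.round(r['xy'],1),round(r['confidence'],2)) for r in finder.find_in(l,c)[:2]])
 o=G0-.103*k0; print('pred foot',proj(c,o),'mid sleeve',proj(c,o+.03*k0),'grip',proj(c,G0),'end',proj(c,o+.145*k0))
 print(n,'flange',fitc(c,(.598,.173),[(.04,.149,1)]))
E
```

```text
[0.5797 0.1682 0.2761] [-0.419  -0.0923 -0.9033] [ 0.1077 -1.1759 -3.7407] 0.030750776266689282 [-0.0476  0.8491 -0.6111  1.0708  0.2975  1.7601  1.1925] 21.8
G [0.5981 0.1722 0.3158]
(array([-0.0027, -0.0036,  0.0068,  0.2049,  0.1631]), array([-0.1982, -0.1578,  0.9674]), np.float64(-0.4411005973815918)) ((np.float32(72.180115), np.float64(0.0), np.float64(-5.551115123125783e-17)), array([-0.334 ,  0.9426, -0.    ]))
s driver [(array([439.4, 252.6]), 0.79), (array([485.6, 366.8]), 0.62)]
s driver_foot [(array([436.1, 253.1]), 0.71)]
pred foot [[434.6923 269.3347]] mid sleeve [[436.8698 256.333 ]] grip [[442.5727 222.2443]] end [[446.1421 200.8822]]
s flange (array([0.5997, 0.1726]), np.float64(-21.24149513244629))
t driver []
t driver_foot []
pred foot [[180.5956 222.8103]] mid sleeve [[176.9987 221.2371]] grip [[167.3699 217.0219]] end [[161.186  214.3119]]
t flange (array([0.5937, 0.1765]), np.float64(-10.615160942077637))
w driver [(array([321.1, 349.9]), 0.69)]
w driver_foot [(array([324.1, 354.2]), 0.63)]
pred foot [[325.8822 322.6477]] mid sleeve [[326.098  327.0628]] grip [[327.0051 345.6202]] end [[328.1295 368.6189]]
w flange (array([0.5889, 0.1795]), np.float64(-16.196874618530273))
```

```bash
python3 - <<'E'
from go import *
s=dict(imaging.capture('scene')); s['color']=cv2.imread('pics/s9.png')[:,:,::-1].copy()
G0=np.r_[.5035,-.1919,.2709]-np.r_[-.3744,.2065,-.904]*.044
print(edgefit(s,G0,np.r_[0,0,1.]+1e-6))
t=dict(imaging.capture('top')); t['color']=cv2.imread('pics/t9.png')[:,:,::-1].copy()
print(edgefit(t,G0,np.r_[0,0,1.]+1e-6))
E
```

```text
((np.float32(68.4514), np.float64(-0.002), np.float64(0.009999999999999953)), array([-0.6371,  0.7708, -0.    ]))
((np.float32(29.233952), np.float64(-0.008), np.float64(0.0999999999999999)), array([-0.898 , -0.4399,  0.    ]))
```

>>> {"api": "move_arm", "payload": {"increments": [{"delta_pos": [-0.04,0.02,-0.15],"rot": [0,0,0]},{"delta_pos": [0,0,-0.25],"rot": [0,0,0]},{"delta_pos": [0,0,-0.25],"rot": [0,0,0]},{"delta_pos": [0,0,-0.2],"rot": [0,0,0]},{"delta_pos": [0,0,-0.15],"rot": [0,0,0]},{"delta_pos": [0,0,0],"rot": [0,0,0]},{"delta_pos": [0,0,0],"rot": [0,0,0]}]}}

```text
clock: 23.22
eef_pos: [0.5778, 0.1701, 0.2266]
ee_rot: [[-0.884, -0.209, -0.418], [-0.188, 0.978, -0.091], [0.428, -0.002, -0.904]]
force: [-0.4, -0.4, -3.8]
finger_gap: 0.0309
finger_force: 55.8
```

```bash
python3 - <<'E'
from go import *
q=sensors.get_state(); p=q['eef_pos'];R=q['ee_rot']; print(p,R[:,2],q['force'],q['ft_torque'],q['finger_gap'],q['joint_pos'])
s=imaging.capture('scene');G0=p-R[:,2]*.044; k0=np.r_[0,0,1.]+1e-6; print('G',G0,'foot z',G0[2]-.103)
print(edgefit(s,G0,k0),fitc(s,(.5985,.173),[(.04,.149,1)]))
g=cv2.cvtColor(s['color'],cv2.COLOR_RGB2GRAY)
# vertical profile down sleeve toward camera: foot edge front
d=(np.r_[1.2517,.4038]-G0[:2]); d/=np.linalg.norm(d)
for h in np.arange(-.016,.012,.002):
    x,y=proj(s,np.r_[G0[:2]+.032*d,G0[2]-.103+h])[0]; print(round(h,3),round(y,1),cv2.remap(g,np.float32([[x]]),np.float32([[y]]),cv2.INTER_LINEAR)[0,0],end=' | ')
E
```

```text
[0.5778 0.1701 0.2266] [-0.4185 -0.0908 -0.9037] [-0.4441 -0.426  -3.7556] [ 0.1877 -0.8202  0.0031] 0.030909371685524493 [-0.0417  0.8831 -0.6073  1.1423  0.3121  1.6613  1.1809]
G [0.5962 0.1741 0.2664] foot z 0.16339622122116282
((np.float32(72.01123), np.float64(-0.002), np.float64(-0.03000000000000004)), array([-0.3307,  0.9437, -0.    ])) (array([0.6028, 0.1735]), np.float64(-13.124902725219727))
-0.016 307.6 244 | -0.014 306.9 231 | -0.012 306.1 128 | -0.01 305.3 123 | -0.008 304.5 125 | -0.006 303.7 124 | -0.004 302.9 125 | -0.002 302.1 147 | 0.0 301.3 150 | 0.002 300.5 152 | 0.004 299.7 154 | 0.006 298.9 152 | 0.008 298.1 148 | 0.01 297.3 152 |
```

>>> {"api": "move_arm", "payload": {"increments": [{"delta_pos": [0,0,-0.03],"rot": [0,0,0]},{"delta_pos": [0,0,-0.03],"rot": [0,0,0]},{"delta_pos": [0,0,-0.03],"rot": [0,0,0]},{"delta_pos": [0,0,-0.03],"rot": [0,0,0]},{"delta_pos": [0,0,-0.03],"rot": [0,0,0]},{"delta_pos": [0,0,-0.03],"rot": [0,0,0]}]}}

```text
clock: 24.02
eef_pos: [0.5776, 0.1699, 0.2172]
ee_rot: [[-0.884, -0.209, -0.419], [-0.188, 0.978, -0.091], [0.429, -0.002, -0.903]]
force: [-0.5, -0.3, -4.0]
finger_gap: 0.031
finger_force: 55.8
```

>>> {"api": "move_arm", "payload": {"increments": [{"delta_pos": [0,0,-0.02],"rot": [0,0,0]},{"delta_pos": [0,0,-0.02],"rot": [0,0,0]}]}}

```text
clock: 24.28
eef_pos: [0.5776, 0.1699, 0.2152]
ee_rot: [[-0.884, -0.209, -0.419], [-0.188, 0.978, -0.091], [0.429, -0.002, -0.903]]
force: [0.5, -0.2, -3.9]
finger_gap: 0.0308
finger_force: 55.8
```

>>> {"api": "move_arm", "payload": {"increments": [{"delta_pos": [0,0,-0.02],"rot": [0,0,0]},{"delta_pos": [0,0,-0.01],"rot": [0,0,0]}]}}

```text
clock: 24.52
eef_pos: [0.5776, 0.1699, 0.2137]
ee_rot: [[-0.884, -0.209, -0.419], [-0.188, 0.978, -0.091], [0.429, -0.002, -0.903]]
force: [0.0, -0.5, -3.5]
finger_gap: 0.0306
finger_force: 55.8
```

>>> {"api": "move_arm", "payload": {"increments": [{"delta_pos": [0,0,-0.01],"rot": [0,0,0]},{"delta_pos": [0,0,-0.01],"rot": [0,0,0]}]}}

```text
clock: 24.78
eef_pos: [0.5776, 0.17, 0.2129]
ee_rot: [[-0.884, -0.209, -0.419], [-0.188, 0.978, -0.091], [0.429, -0.002, -0.903]]
force: [0.3, 0.5, -2.5]
finger_gap: 0.0311
finger_force: 55.8
```

>>> {"api": "move_arm", "payload": {"increments": [{"delta_pos": [0,0,-0.01],"rot": [0,0,0]},{"delta_pos": [0,0,-0.01],"rot": [0,0,0]}]}}

```text
clock: 25.02
eef_pos: [0.5776, 0.17, 0.2123]
ee_rot: [[-0.884, -0.209, -0.419], [-0.188, 0.978, -0.091], [0.429, -0.002, -0.903]]
force: [0.1, -0.5, 1.1]
finger_gap: 0.031
finger_force: 55.7
```

>>> {"api": "move_arm", "payload": {"increments": [{"delta_pos": [0,0,-0.01],"rot": [0,0,0]},{"delta_pos": [0,0,-0.01],"rot": [0,0,0]}]}}

```text
clock: 25.28
eef_pos: [0.5776, 0.17, 0.212]
ee_rot: [[-0.884, -0.209, -0.419], [-0.188, 0.978, -0.091], [0.428, -0.002, -0.904]]
force: [-0.4, -1.0, 6.7]
finger_gap: 0.0309
finger_force: 56.0
```

>>> {"api": "move_arm", "payload": {"increments": [{"delta_pos": [0,0,-0.01],"rot": [0,0,0]},{"delta_pos": [0,0,-0.01],"rot": [0,0,0]}]}}

```text
clock: 25.52
eef_pos: [0.5776, 0.17, 0.2118]
ee_rot: [[-0.884, -0.209, -0.418], [-0.188, 0.978, -0.091], [0.428, -0.002, -0.904]]
force: [-1.1, -0.4, 10.0]
finger_gap: 0.0311
finger_force: 56.3
```

>>> {"api": "move_arm", "payload": {"increments": [{"delta_pos": [0,0,-0.01],"rot": [0,0,0]},{"delta_pos": [0,0,-0.01],"rot": [0,0,0]}]}}

```text
clock: 25.78
eef_pos: [0.5776, 0.1701, 0.2116]
ee_rot: [[-0.884, -0.209, -0.418], [-0.188, 0.978, -0.091], [0.428, -0.002, -0.904]]
force: [-1.2, -0.9, 13.5]
finger_gap: 0.0304
finger_force: 56.5
```

>>> {"api": "move_arm", "payload": {"increments": [{"delta_pos": [0,0,-0.01],"rot": [0,0,0]},{"delta_pos": [0,0,-0.01],"rot": [0,0,0]}]}}

```text
clock: 26.02
eef_pos: [0.5776, 0.1703, 0.2111]
ee_rot: [[-0.884, -0.209, -0.418], [-0.188, 0.978, -0.091], [0.428, -0.001, -0.904]]
force: [-0.8, -0.7, 15.0]
finger_gap: 0.031
finger_force: 56.6
```

>>> {"api": "move_arm", "payload": {"increments": [{"delta_pos": [0,0,-0.01],"rot": [0,0,0]},{"delta_pos": [0,0,0],"rot": [0,0,0]}]}}

```text
clock: 26.28
eef_pos: [0.5776, 0.1703, 0.2106]
ee_rot: [[-0.884, -0.209, -0.418], [-0.188, 0.978, -0.09], [0.427, -0.001, -0.904]]
force: [-0.5, -0.8, 14.5]
finger_gap: 0.031
finger_force: 56.6
```

>>> {"api": "move_arm", "payload": {"increments": [{"delta_pos": [0,0,-0.01],"rot": [0,0,0]},{"delta_pos": [0,0,-0.01],"rot": [0,0,0]}]}}

```text
clock: 26.52
eef_pos: [0.5777, 0.1704, 0.2091]
ee_rot: [[-0.884, -0.209, -0.418], [-0.188, 0.978, -0.09], [0.427, -0.001, -0.904]]
force: [-1.0, 0.8, 7.6]
finger_gap: 0.0308
finger_force: 56.5
```

>>> {"api": "move_arm", "payload": {"increments": [{"delta_pos": [0,0,-0.01],"rot": [0,0,0]},{"delta_pos": [0,0,-0.01],"rot": [0,0,0]}]}}

```text
clock: 26.78
eef_pos: [0.5778, 0.1703, 0.205]
ee_rot: [[-0.884, -0.209, -0.418], [-0.189, 0.978, -0.09], [0.428, -0.001, -0.904]]
force: [-0.2, 0.3, -0.7]
finger_gap: 0.0308
finger_force: 56.1
```

>>> {"api": "move_arm", "payload": {"increments": [{"delta_pos": [0,0,-0.01],"rot": [0,0,0]},{"delta_pos": [0,0,-0.01],"rot": [0,0,0]}]}}

```text
clock: 27.02
eef_pos: [0.5775, 0.1698, 0.2035]
ee_rot: [[-0.883, -0.209, -0.42], [-0.188, 0.978, -0.092], [0.429, -0.002, -0.903]]
force: [-0.1, 0.3, -2.4]
finger_gap: 0.0306
finger_force: 56.1
```

>>> {"api": "move_arm", "payload": {"increments": [{"delta_pos": [0,0,-0.01],"rot": [0,0,0]},{"delta_pos": [0,0,-0.01],"rot": [0,0,0]},{"delta_pos": [0,0,-0.01],"rot": [0,0,0]},{"delta_pos": [0,0,-0.01],"rot": [0,0,0]}]}}

```text
clock: 27.52
eef_pos: [0.5774, 0.1697, 0.2025]
ee_rot: [[-0.883, -0.209, -0.419], [-0.188, 0.978, -0.092], [0.429, -0.002, -0.903]]
force: [0.2, -0.7, -1.0]
finger_gap: 0.0311
finger_force: 56.1
```

>>> {"api": "move_arm", "payload": {"increments": [{"delta_pos": [0,0,-0.01],"rot": [0,0,0]},{"delta_pos": [0,0,-0.01],"rot": [0,0,0]},{"delta_pos": [0,0,-0.01],"rot": [0,0,0]}]}}

```text
clock: 27.9
eef_pos: [0.5776, 0.1698, 0.202]
ee_rot: [[-0.884, -0.209, -0.419], [-0.188, 0.978, -0.091], [0.429, -0.002, -0.904]]
force: [0.7, -1.6, 8.5]
finger_gap: 0.0312
finger_force: 56.5
```

>>> {"api": "move_arm", "payload": {"increments": [{"delta_pos": [0,0,-0.01],"rot": [0,0,0]},{"delta_pos": [0,0,-0.01],"rot": [0,0,0]},{"delta_pos": [0,0,-0.01],"rot": [0,0,0]}]}}

```text
clock: 28.28
eef_pos: [0.5776, 0.1698, 0.2018]
ee_rot: [[-0.884, -0.209, -0.418], [-0.188, 0.978, -0.091], [0.428, -0.002, -0.904]]
force: [-1.1, -1.3, 12.2]
finger_gap: 0.0306
finger_force: 56.9
```

>>> {"api": "move_arm", "payload": {"increments": [{"delta_pos": [0,0,-0.01],"rot": [0,0,0]},{"delta_pos": [0,0,-0.01],"rot": [0,0,0]}]}}

```text
clock: 28.52
eef_pos: [0.5777, 0.1699, 0.2016]
ee_rot: [[-0.884, -0.209, -0.418], [-0.188, 0.978, -0.091], [0.428, -0.002, -0.904]]
force: [-0.9, -1.9, 16.6]
finger_gap: 0.0309
finger_force: 57.2
```

>>> {"api": "move_arm", "payload": {"increments": [{"delta_pos": [0,0,-0.01],"rot": [0,0,0]},{"delta_pos": [0,0,0],"rot": [0,0,0]}]}}

```text
clock: 28.78
eef_pos: [0.5777, 0.1699, 0.2016]
ee_rot: [[-0.884, -0.209, -0.418], [-0.188, 0.978, -0.091], [0.428, -0.002, -0.904]]
force: [-1.3, -2.1, 18.1]
finger_gap: 0.0309
finger_force: 57.1
```

>>> {"api": "move_arm", "payload": {"increments": [{"delta_pos": [0,0,-0.01],"rot": [0,0,0]},{"delta_pos": [0,0,-0.01],"rot": [0,0,0]},{"delta_pos": [0,0,0],"rot": [0,0,0]}]}}

```text
clock: 29.15
eef_pos: [0.5777, 0.1699, 0.2015]
ee_rot: [[-0.884, -0.209, -0.418], [-0.188, 0.978, -0.091], [0.427, -0.002, -0.904]]
force: [-0.7, -2.3, 21.1]
finger_gap: 0.031
finger_force: 57.4
```

```bash
python3 - <<'E'
from go import *
q=sensors.get_state(); p=q['eef_pos'];R=q['ee_rot']; print(p,R[:,2],q['force'],q['ft_torque'])
s=imaging.capture('scene'); save(s,'s11.png');G0=p-R[:,2]*.044; k0=np.r_[0,0,1.]+1e-6; print('G',G0,'foot z',G0[2]-.103)
print(edgefit(s,G0,k0))
for z in (.129,.132,.135,.138,.141,.145): print(z,fitc(s,(.599,.173),[(.04,z,1)],.006))
E
```

```text
[0.5777 0.1699 0.2015] [-0.4176 -0.0911 -0.9041] [-0.723  -2.3107 21.0721] [-1.1835  1.6797  0.2093]
G [0.5961 0.1739 0.2413] foot z 0.13826499344534005
((np.float32(70.682), np.float64(-0.001), np.float64(-0.01000000000000005)), array([-0.3309,  0.9437, -0.    ]))
0.129 (array([0.5893, 0.1703]), np.float64(-7.0454020500183105))
0.132 (array([0.592 , 0.1712]), np.float64(-7.416039943695068))
0.135 (array([0.5948, 0.1723]), np.float64(-7.7925944328308105))
0.138 (array([0.5975, 0.1735]), np.float64(-8.185636520385742))
0.141 (array([0.6003, 0.1744]), np.float64(-8.547745704650879))
0.145 (array([0.604 , 0.1757]), np.float64(-8.936857223510742))
```

>>> {"api": "move_arm", "payload": {"increments": [{"delta_pos": [0,0,-0.01],"rot": [0,0,0]},{"delta_pos": [0,0,0],"rot": [0,0,0]},{"delta_pos": [0,0,0],"rot": [0,0,0]}]}}

```text
clock: 29.58
eef_pos: [0.5777, 0.1699, 0.2014]
ee_rot: [[-0.884, -0.209, -0.417], [-0.188, 0.978, -0.091], [0.427, -0.002, -0.904]]
force: [-0.4, -2.9, 22.2]
finger_gap: 0.0309
finger_force: 57.5
```

>>> {"api": "move_arm", "payload": {"increments": [{"delta_pos": [0,0,0.03],"rot": [0,0,0]},{"delta_pos": [0,0,0.05],"rot": [0,0,0]},{"delta_pos": [0,0,0.06],"rot": [0,0,0]},{"delta_pos": [0,0,0.15],"rot": [0,0,0]},{"delta_pos": [0,0,0.3],"rot": [0,0,0]},{"delta_pos": [0,0,0.4],"rot": [0,0,0]},{"delta_pos": [0,0,0.5],"rot": [0,0,0]},{"delta_pos": [0,0,0.4],"rot": [0,0,0]},{"delta_pos": [0,0,0],"rot": [0,0,0]},{"delta_pos": [0,0,0],"rot": [0,0,0]}]}}

```text
clock: 30.82
eef_pos: [0.5775, 0.1699, 0.2905]
ee_rot: [[-0.884, -0.209, -0.419], [-0.188, 0.978, -0.092], [0.429, -0.002, -0.903]]
force: [-0.7, -0.2, -3.9]
finger_gap: 0.0309
finger_force: 55.7
```

```bash
python3 - <<'E'
from go import *
q=sensors.get_state(); p=q['eef_pos'];R=q['ee_rot']; print(p,R,q['force'],q['finger_gap'])
s=imaging.capture('scene'); save(s,'s12.png');G0=p-R[:,2]*.044; k0=np.r_[0,0,1.]+1e-6; print('G',G0)
print('edge',edgefit(s,G0,k0))
for z in (.1325,.1355,.1385,.1415,.149): print(z,fitc(s,(.5985,.173),[(.04,z,1)],.012),fitc(s,(.5985,.173),[(.016,z+.024,1)],.012))
# return poses
R1=Ro.from_rotvec([0,0,-1.5*.48]).as_matrix()@R
k=axis(2.632); ru=np.cross(k,[0,0,1.]);ru/=np.linalg.norm(ru)
R2=Ro.from_rotvec(-np.radians(34)*ru).as_matrix()@R1
print('R2z',R2,'rotunits',-np.radians(34)*ru/1.5)
E
```

```text
[0.5775 0.1699 0.2905] [[-0.8835 -0.2092 -0.419 ]
 [-0.1882  0.9779 -0.0915]
 [ 0.4289 -0.002  -0.9033]] [-0.7331 -0.1527 -3.9073] 0.03088147253071215
G [0.5959 0.1739 0.3303]
edge ((np.float32(73.049675), np.float64(0.0), np.float64(-5.551115123125783e-17)), array([-0.3308,  0.9437, -0.    ]))
0.1325 (array([0.5927, 0.1712]), np.float64(-17.864641189575195)) (array([0.5948, 0.1857]), np.float64(-17.480436325073242))
0.1355 (array([0.5952, 0.1714]), np.float64(-17.986799240112305)) (array([0.598 , 0.1867]), np.float64(-17.492204666137695))
0.1385 (array([0.5982, 0.172 ]), np.float64(-18.23832130432129)) (array([0.6011, 0.1878]), np.float64(-17.501115798950195))
0.1415 (array([0.601 , 0.1727]), np.float64(-18.506298065185547)) (array([0.604 , 0.1889]), np.float64(-17.535993576049805))
0.149 (array([0.6081, 0.1749]), np.float64(-19.247371673583984)) (array([0.6118, 0.1916]), np.float64(-17.585765838623047))
R2z [[-0.8629  0.4885  0.1296]
 [ 0.4828  0.8725 -0.0747]
 [-0.1496 -0.0019 -0.9887]] rotunits [-0.193  -0.3453  0.    ]
```

>>> {"api": "move_arm", "payload": {"increments": [{"delta_pos": [-0.14,-0.6,0],"rot": [0,0,-0.048]},{"delta_pos": [-0.15,-0.74,0],"rot": [0,0,-0.048]},{"delta_pos": [-0.15,-0.74,0],"rot": [0,0,-0.048]},{"delta_pos": [-0.15,-0.74,0],"rot": [0,0,-0.048]},{"delta_pos": [-0.15,-0.74,0],"rot": [0,0,-0.048]},{"delta_pos": [-0.15,-0.74,0],"rot": [0,0,-0.048]},{"delta_pos": [-0.15,-0.74,0],"rot": [0,0,-0.048]},{"delta_pos": [-0.15,-0.74,0],"rot": [0,0,-0.048]},{"delta_pos": [-0.15,-0.74,0],"rot": [0,0,-0.048]},{"delta_pos": [-0.14,-0.72,0],"rot": [0,0,-0.048]}]}}

```text
clock: 32.12
eef_pos: [0.5028, -0.1934, 0.29]
ee_rot: [[-0.787, 0.49, -0.376], [0.443, 0.872, 0.209], [0.43, -0.002, -0.903]]
force: [-0.7, -0.4, -3.3]
finger_gap: 0.0308
finger_force: 56.2
```

>>> {"api": "move_arm", "payload": {"increments": [{"delta_pos": [0,0,0],"rot": [-0.023,-0.04,0]},{"delta_pos": [-0.05,-0.2,0],"rot": [-0.03,-0.055,0]},{"delta_pos": [-0.06,-0.3,0],"rot": [-0.03,-0.055,0]},{"delta_pos": [-0.06,-0.3,0],"rot": [-0.03,-0.055,0]},{"delta_pos": [-0.06,-0.3,-0.2],"rot": [-0.03,-0.055,0]},{"delta_pos": [-0.06,-0.2,-0.3],"rot": [-0.03,-0.05,0]},{"delta_pos": [0,-0.1,-0.3],"rot": [-0.02,-0.035,0]},{"delta_pos": [0,0,0],"rot": [0,0,0]},{"delta_pos": [0,0,0],"rot": [0,0,0]}]}}

```text
clock: 33.25
eef_pos: [0.4896, -0.2619, 0.2511]
ee_rot: [[-0.863, 0.488, 0.129], [0.482, 0.873, -0.074], [-0.149, -0.001, -0.989]]
force: [0.2, -0.1, -2.9]
finger_gap: 0.0307
finger_force: 56.5
```

```bash
cat >> go.py <<'E'
def ret(l,n=0):
    """TCP pose with driver lifted l along cradle axis and n along cradle x; relative to recorded grasp"""
    Pg=np.array([.5363,-.2885,.0775]); k=axis(2.632); x=axis(2.632-np.pi,np.radians(56))
    Rg=Ro.from_matrix([[-.864,.487,.131],[.482,.873,-.072],[-.149,0,-.989]]).as_matrix()
    return Pg+l*k+n*x,Rg
E
python3 - <<'E'
from go import *
q=sensors.get_state(); print(q['force'],q['ee_rot'])
need(*ret(.09,.004)); P,R=ret(.09,.004); print(P)
s=imaging.capture('scene'); p=q['eef_pos']; G0=p-q['ee_rot'][:,2]*.044; k0=axis(2.632)
print(edgefit(s,G0,k0))
E
```

```text
[ 0.1584 -0.0617 -2.9095] [[-0.8633  0.488   0.129 ]
 [ 0.4824  0.8728 -0.0737]
 [-0.1486 -0.0014 -0.9889]]
at [ 0.4896 -0.2619  0.2511] j [ 0.7609  0.394  -0.4564  1.8681  0.2778  0.7863  1.2248] clk 33.25
dpos units [ 0.1127 -0.0739 -1.9349] rot units [ 0.0009 -0.0009  0.0007]
[ 0.4953 -0.2656  0.1544]
((np.float32(67.03945), np.float64(-0.002), np.float64(-0.040000000000000036)), array([-0.3703,  0.7954, -0.4798]))
```

```bash
python3 - <<'E'
from go import *
k0=axis(2.632)
s=imaging.capture('scene'); q=sensors.get_state(); zt=q['ee_rot'][:,2]
s8=dict(s); s8['color']=cv2.imread('pics/s8.png')[:,:,::-1].copy()
print('at pick',edgefit(s8,np.r_[.4874,-.2637,.1876]-zt*.044,k0))
s0=dict(s); s0['color']=cv2.imread('pics/scene0.png')[:,:,::-1].copy()
G=np.r_[.5363,-.2885,.0775]-zt*.044
print('orig',edgefit(s0,G,k0)); print('now',edgefit(s,q['eef_pos']-zt*.044,k0))
E
```

```text
at pick ((np.float32(79.37949), np.float64(0.0), np.float64(0.009999999999999953)), array([-0.3493,  0.8094, -0.472 ]))
orig ((np.float32(52.85599), np.float64(0.0010000000000000009), np.float64(0.009999999999999953)), array([-0.3389,  0.8161, -0.4681]))
now ((np.float32(66.73502), np.float64(-0.001), np.float64(-0.03000000000000004)), array([-0.3705,  0.7953, -0.4798]))
```

>>> {"api": "move_arm", "payload": {"increments": [{"delta_pos": [0.05,-0.03,-0.3],"rot": [-0.016,-0.029,0]},{"delta_pos": [0.05,-0.03,-0.5],"rot": [0,0,0]},{"delta_pos": [0.05,-0.04,-0.5],"rot": [0,0,0]},{"delta_pos": [0,0,-0.4],"rot": [0,0,0]},{"delta_pos": [0,0,-0.2],"rot": [0,0,0]},{"delta_pos": [0,0,0],"rot": [0,0,0]},{"delta_pos": [0,0,0],"rot": [0,0,0]}]}}

```text
clock: 34.22
eef_pos: [0.4975, -0.2673, 0.1567]
ee_rot: [[-0.855, 0.488, 0.174], [0.478, 0.873, -0.099], [-0.2, -0.001, -0.98]]
force: [0.6, 0.1, -4.0]
finger_gap: 0.0312
finger_force: 56.2
```

```bash
cat >> go.py <<'E'
def need2(l,n):
    P,R=ret(l,n); q=sensors.get_state(); zt=q['ee_rot'][:,2]; G=P-.044*R[:,2]
    print('at',q['eef_pos'],q['force'],'dpos units',(G+.044*zt-q['eef_pos'])/.05)
    s=imaging.capture('scene'); print(edgefit(s,q['eef_pos']-zt*.044,axis(2.632)))
E
python3 -c "
from go import *
need2(.09,.004)"
```

```text
at [ 0.4975 -0.2673  0.1567] [ 0.5794  0.1402 -3.9713] dpos units [-0.0067  0.0113 -0.0396]
((np.float32(54.47982), np.float64(-0.005), np.float64(-0.03000000000000004)), array([-0.3423,  0.8139, -0.4694]))
```

>>> {"api": "move_arm", "payload": {"increments": [{"delta_pos": [0.11,-0.06,-0.22],"rot": [0,0,0]},{"delta_pos": [0.17,-0.1,-0.29],"rot": [0,0,0]},{"delta_pos": [0.17,-0.1,-0.29],"rot": [0,0,0]},{"delta_pos": [0,0,0],"rot": [0,0,0]}]}}

```text
clock: 34.78
eef_pos: [0.519, -0.28, 0.1138]
ee_rot: [[-0.856, 0.488, 0.17], [0.478, 0.873, -0.097], [-0.196, -0.002, -0.981]]
force: [0.0, -0.1, -2.6]
finger_gap: 0.031
finger_force: 56.3
```

```bash
python3 -c "
from go import *
need2(.004,.003)
t=imaging.capture('top');q=sensors.get_state()
print(edgefit(t,q['eef_pos']-q['ee_rot'][:,2]*.044,axis(2.632)))"
```

```text
at [ 0.519  -0.28    0.1138] [ 0.0127 -0.1097 -2.5891] dpos units [ 0.3858 -0.1942 -0.6194]
((np.float32(48.996094), np.float64(-0.004), np.float64(-0.05000000000000003)), array([-0.3407,  0.815 , -0.4688]))
((np.float32(26.90804), np.float64(-0.004), np.float64(-0.12)), array([ 0.3015,  0.9441, -0.1331]))
```

>>> {"api": "move_arm", "payload": {"increments": [{"delta_pos": [0.1,-0.05,-0.16],"rot": [0,0,0]},{"delta_pos": [0.1,-0.05,-0.16],"rot": [0,0,0]},{"delta_pos": [0,0,0],"rot": [0,0,0]}]}}

```text
clock: 35.25
eef_pos: [0.5291, -0.2851, 0.0991]
ee_rot: [[-0.856, 0.488, 0.171], [0.478, 0.873, -0.098], [-0.197, -0.002, -0.98]]
force: [-0.6, -0.2, -4.2]
finger_gap: 0.0304
finger_force: 56.3
```

>>> {"api": "move_arm", "payload": {"increments": [{"delta_pos": [0.06,-0.03,-0.1],"rot": [0,0,0]},{"delta_pos": [0.06,-0.03,-0.1],"rot": [0,0,0]},{"delta_pos": [0,0,0],"rot": [0,0,0]}]}}

```text
clock: 35.62
eef_pos: [0.5351, -0.2881, 0.0893]
ee_rot: [[-0.856, 0.488, 0.172], [0.478, 0.873, -0.098], [-0.198, -0.002, -0.98]]
force: [-0.1, 0.6, -3.8]
finger_gap: 0.031
finger_force: 56.3
```

```bash
python3 -c "
from go import *
need2(.0,.001)
q=sensors.get_state(); print(q['ft_torque'])"
```

```text
at [ 0.5351 -0.2881  0.0893] [-0.142   0.5613 -3.8483] dpos units [ 0.0755 -0.0392 -0.2179]
((np.float32(49.28457), np.float64(0.006999999999999999), np.float64(0.11999999999999988)), array([-0.3411,  0.8147, -0.4689]))
[ 0.2285  0.4417 -0.0341]
```

Still free; about 12 mm to go. Down slowly, feeling for the floor and the V.

>>> {"api": "move_arm", "payload": {"increments": [{"delta_pos": [0.03,-0.015,-0.05],"rot": [0,0,0]},{"delta_pos": [0.03,-0.015,-0.05],"rot": [0,0,0]},{"delta_pos": [0,0,0],"rot": [0,0,0]}]}}

```text
clock: 36.05
eef_pos: [0.5381, -0.2896, 0.0846]
ee_rot: [[-0.856, 0.488, 0.172], [0.478, 0.873, -0.098], [-0.198, -0.002, -0.98]]
force: [0.6, -0.3, -4.0]
finger_gap: 0.0307
finger_force: 56.3
```

>>> {"api": "move_arm", "payload": {"increments": [{"delta_pos": [0.01,-0.005,-0.04],"rot": [0,0,0]},{"delta_pos": [0,0,-0.03],"rot": [0,0,0]},{"delta_pos": [0,0,0],"rot": [0,0,0]}]}}

```text
clock: 36.42
eef_pos: [0.5384, -0.2897, 0.0811]
ee_rot: [[-0.856, 0.488, 0.172], [0.478, 0.873, -0.098], [-0.198, -0.002, -0.98]]
force: [-0.6, -0.9, -3.9]
finger_gap: 0.0311
finger_force: 56.3
```

>>> {"api": "move_arm", "payload": {"increments": [{"delta_pos": [0,0,-0.03],"rot": [0,0,0]},{"delta_pos": [0,0,-0.03],"rot": [0,0,0]},{"delta_pos": [0,0,0],"rot": [0,0,0]}]}}

```text
clock: 36.8
eef_pos: [0.5385, -0.2898, 0.0791]
ee_rot: [[-0.856, 0.488, 0.172], [0.478, 0.873, -0.099], [-0.199, -0.002, -0.98]]
force: [-3.3, 1.0, 4.6]
finger_gap: 0.0308
finger_force: 57.8
```

```bash
python3 -c "
from go import *
need2(.0,.0)
q=sensors.get_state(); print(q['ft_torque'])"
```

```text
at [ 0.5385 -0.2898  0.0791] [-3.2705  0.9918  4.6253] dpos units [-0.0072  0.0024 -0.0241]
((np.float32(52.051758), np.float64(0.0), np.float64(0.04999999999999993)), array([-0.3395,  0.8158, -0.4683]))
[0.4551 0.7615 0.0429]
```

>>> {"api": "move_arm", "payload": {"increments": [{"delta_pos": [0,0,0],"rot": [0,0,0]},{"delta_pos": [0,0,0],"rot": [0,0,0]},{"delta_pos": [0,0,0],"rot": [0,0,0]},{"delta_pos": [0,0,0],"rot": [0,0,0]},{"delta_pos": [0,0,0],"rot": [0,0,0]}], "claw": -1}}

```text
clock: 37.48
eef_pos: [0.5386, -0.2898, 0.0782]
ee_rot: [[-0.856, 0.488, 0.172], [0.478, 0.873, -0.098], [-0.198, -0.002, -0.98]]
force: [0.1, -0.0, -0.6]
finger_gap: 0.0853
finger_force: 0.0
```

```bash
python3 -c "
from go import *
need2(.0,.0)
q=sensors.get_state(); print(q['finger_gap'])"
```

```text
at [ 0.5386 -0.2898  0.0782] [ 0.0732 -0.0476 -0.553 ] dpos units [-0.0095  0.0039 -0.0074]
((np.float32(50.06523), np.float64(-0.003), np.float64(0.009999999999999953)), array([-0.3393,  0.8159, -0.4682]))
0.08580353039500122
```

Released, no contact. Retreat along the tool axis and then up toward the base side.

>>> {"api": "move_arm", "payload": {"increments": [{"delta_pos": [-0.05,0.03,0.3],"rot": [0,0,0]},{"delta_pos": [-0.09,0.05,0.5],"rot": [0,0,0]},{"delta_pos": [-0.09,0.05,0.5],"rot": [0,0,0]},{"delta_pos": [-0.09,0.05,0.6],"rot": [0,0,0]},{"delta_pos": [-0.1,0.1,0.8],"rot": [0.02,0.035,0]},{"delta_pos": [-0.1,0.5,0.6],"rot": [0.03,0.055,0]},{"delta_pos": [0,0.6,0.2],"rot": [0.015,0.03,0]},{"delta_pos": [0,0.6,0],"rot": [0,0,0]},{"delta_pos": [0,0,0],"rot": [0,0,0]},{"delta_pos": [0,0,0],"rot": [0,0,0]}]}}

```text
clock: 38.78
eef_pos: [0.5123, -0.1916, 0.2539]
ee_rot: [[-0.873, 0.488, -0.006], [0.488, 0.873, -0.002], [0.004, -0.005, -1.0]]
force: [0.1, 0.1, 0.5]
finger_gap: 0.0854
finger_force: 0.0
```

```bash
python3 - <<'E'
from go import *
q=sensors.get_state(); print(q['eef_pos'],q['force'],q['clock'])
t=imaging.capture('top'); s=imaging.capture('scene'); save(s,'sF.png'); save(t,'tF.png')
x0=np.array([.579,-.315,2.63])
for th in((40,40),(50,50)): print(th,fitd([t,s],x0,th),fitd([s],x0,th[1:])[:2])
s0=cv2.imread('pics/scene0.png')[:,:,::-1]; t0=cv2.imread('pics/top0.png')[:,:,::-1]
x,y=210,180; print('cradle crop diff scene',np.abs(s['color'][180:290,210:310].astype(int)-s0[180:290,210:310]).mean(axis=2).mean(),'px>60',(np.abs(s['color'][180:290,210:310].astype(int)-s0[180:290,210:310]).mean(axis=2)>60).sum())
for n,box in dict(tin=(325,268,358,302),blank=(352,260,394,290),wrench=(455,270,525,315)).items():
    a,b,c,d=box; print(n,(np.abs(s['color'][b:d,a:c].astype(int)-s0[b:d,a:c]).mean(axis=2)>60).sum())
for z in (.1325,.1385,.1445,.149): print(z,[ [np.round(v,4) for v in (fitc(c,(.598,.1725),[(.04,z,1)],.01))] for c in(s,t)])
for z in (.1325,.1385,.1445,.149): print(z,[ [np.round(v,4) for v in (fitc(c,(.598,.1725),[(.016,z+.024,1)],.01))] for c in(s,t)])
E
```

```text
[ 0.5123 -0.1916  0.2539] [0.0885 0.1314 0.5364] 38.775Traceback (most recent call last):
  File "<stdin>", line 5, in <module>
  File "d.py", line 17, in fitd
    D=[dark(p,np.r_[x0[:2],z],axis(x0[2]),t) for p,t in zip(ps,ths)]
       ~~~~^^^^^^^^^^^^^^^^^^^^^^^^^^^^^^^^^
  File "d.py", line 15, in dark
    return (l==1+np.argmax(st[1:,4])).astype('float32')
                 ~~~~~~~~~^^^^^^^^^^
    return _wrapfunc(a, 'argmax', axis=axis, out=out, **kwds)
    return bound(*args, **kwds)
ValueError: attempt to get argmax of an empty sequence
```

>>> {"api": "move_arm", "payload": {"increments": [{"delta_pos": [-0.1,0.5,0.3],"rot": [0,0,0]},{"delta_pos": [-0.2,0.7,0.3],"rot": [0,0,0]},{"delta_pos": [-0.2,0.7,0.3],"rot": [0,0,0]},{"delta_pos": [-0.2,0.7,0.3],"rot": [0,0,0]},{"delta_pos": [-0.2,0.7,0.2],"rot": [0,0,0]},{"delta_pos": [-0.2,0.5,0],"rot": [0,0,0]},{"delta_pos": [0,0,0],"rot": [0,0,0]},{"delta_pos": [0,0,0],"rot": [0,0,0]}]}}

```text
clock: 39.88
eef_pos: [0.4576, -0.0011, 0.3237]
ee_rot: [[-0.873, 0.488, -0.006], [0.488, 0.873, -0.002], [0.004, -0.005, -1.0]]
force: [0.4, -0.1, 0.9]
finger_gap: 0.0853
finger_force: 0.0
```

```bash
python3 - <<'E'
from go import *
q=sensors.get_state(); print(q['eef_pos'],q['force'],q['clock'])
t=imaging.capture('top'); s=imaging.capture('scene'); save(s,'sF.png'); save(t,'tF.png')
x0=np.array([.579,-.315,2.63])
for th in((40,40),(50,50)): print(th,fitd([t,s],x0,th),fitd([s],x0,th[1:])[:2])
s0=cv2.imread('pics/scene0.png')[:,:,::-1]
D=np.abs(s['color'].astype(int)-s0).mean(axis=2)>60
for n,(a,b,c,d) in dict(driver=(235,190,285,265),tin=(325,268,358,302),blank=(352,260,394,290),wrench=(455,270,525,315)).items(): print(n,D[b:d,a:c].sum())
for z in (.1325,.1385,.1445,.149): print(z,[ [np.round(v,4) for v in (fitc(c,(.598,.1725),[(.04,z,1)],.01))] for c in(s,t)],[ [np.round(v,4) for v in (fitc(c,(.598,.1725),[(.016,z+.024,1)],.01))] for c in(s,t)])
for l in('driver','cap','tin','wrench','blank'): print(l,[(np.round(r['xy'],1).tolist(),round(r['confidence'],2)) for r in finder.find_in(l,s)[:3]])
E
```

```text
[ 0.4576 -0.0011  0.3237] [ 0.4253 -0.1456  0.8753] 39.875
(40, 40) (array([ 0.5804, -0.3149,  2.6542]), np.float64(-1.5792412757873535), [np.float32(288.0), np.float32(420.0)]) (array([ 0.5816, -0.3142,  2.6689]), np.float64(-0.839784562587738))
(50, 50) (array([ 0.5802, -0.316 ,  2.6533]), np.float64(-1.655984878540039), [np.float32(314.0), np.float32(431.0)]) (array([ 0.5818, -0.3142,  2.6638]), np.float64(-0.8609685897827148))
driver 120
tin 0
blank 0
wrench 0
0.1325 [[array([0.5926, 0.171 ]), np.float64(-30.004)], [array([0.5992, 0.1781]), np.float64(-22.8905)]] [[array([0.5945, 0.1705]), np.float64(-25.468)], [array([0.5978, 0.1746]), np.float64(-14.9933)]]
0.1385 [[array([0.5985, 0.1731]), np.float64(-30.0097)], [array([0.5985, 0.1768]), np.float64(-23.9266)]] [[array([0.6007, 0.1726]), np.float64(-25.2771)], [array([0.5971, 0.1732]), np.float64(-14.7948)]]
0.1445 [[array([0.6047, 0.1752]), np.float64(-29.7487)], [array([0.5978, 0.1753]), np.float64(-24.7741)]] [[array([0.6069, 0.1749]), np.float64(-25.1119)], [array([0.5965, 0.1717]), np.float64(-14.5898)]]
0.149 [[array([0.6091, 0.177 ]), np.float64(-29.5055)], [array([0.5971, 0.1743]), np.float64(-25.328)]] [[array([0.6115, 0.1766]), np.float64(-24.942)], [array([0.596, 0.171]), np.float64(-14.4471)]]
driver [([486.0, 368.4], 0.71), ([259.2, 229.5], 0.63)]
cap [([427.7, 300.8], 0.83), ([326.6, 224.6], 0.76), ([182.6, 247.6], 0.65)]
tin [([339.6, 282.5], 0.68)]
wrench [([485.4, 292.1], 0.71)]
blank [([373.2, 272.6], 0.8)]
```

```bash
python3 - <<'E'
from go import *
t=imaging.capture('top'); s=imaging.capture('scene')
def im(p,f): c=dict(p); c['color']=cv2.imread('pics/'+f)[:,:,::-1].copy(); return c
k0=axis(2.634); G0=np.r_[.579,-.315,.036]+.103*k0
for a,b in((im(t,'top0.png'),im(s,'scene0.png')),(t,s)):
  for th in(45,50):
    x,k,f=estk([a,b],[th,th],G0,k0); print(x[:3]+G0,'lean',np.degrees(np.arccos(k[2])),'az',np.arctan2(k[1],k[0]),'foot',x[:3]+G0-.103*k,f)
E
```

```text
[ 0.5305 -0.2884  0.1154] lean 26.517820585662946 az 2.54850573457258 foot [ 0.5687 -0.3141  0.0232] -1.729907512664795
[ 0.5306 -0.2889  0.115 ] lean 26.895166912574624 az 2.566138477483125 foot [ 0.5697 -0.3143  0.0231] -1.7501648664474487
[ 0.5301 -0.2897  0.1189] lean 26.97568891852852 az 2.5517873846180414 foot [ 0.5689 -0.3157  0.0271] -1.735019564628601
[ 0.5309 -0.2887  0.1226] lean 26.733915229593308 az 2.6235632119732353 foot [ 0.5712 -0.3117  0.0306] -1.7209300994873047
```

```bash
python3 -c "
from station import finish_job
print(finish_job())"
```

```text
the job is handed in; nothing more can be done
None
```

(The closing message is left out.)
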